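Lock basalt blanks into the grinding jig and scan them

ROBOT

A 6-joint arm with a two-finger parallel gripper is mounted at the origin on the work surface. World frame = base frame: x ahead of the robot, y to its left, z up, the work surface at z = 0. Lengths are in m, angles in rad, forces in N, time in s.
With the tool pointing down it reaches from about 0.225 to 0.875 m from the base axis. Payload 3.4 kg.
Tool frame: the origin (TCP) lies at the very end of the fingers, on their centre line; the grasp point (between the pads) lies 19 mm behind it (manip.tcp_to_grasp is the distance from the TCP to the grasp point, in m); z points along the fingers, y is the line along which they close (so a half turn about z gives the same grasp; the last joint's range is limited). The gripper opens to 85 mm and grips with 20 to 120 N. Pads are 22 mm wide; open, the fingers measure 114 mm over their backs; the gripper's body (76 mm by 85 mm) begins 54 mm behind the grasp point. The pads swing forward as they close: fully open they stand 13 mm farther back than shut.
Start: joints at [1.001, 0.276, 1.505, -0, 1.361, -0.121], TCP at [0.25, 0.518, 0.231] pointing down, gripper open.
Joint ranges: [-2.89, 2.89], [-0.75, 2.08], [0.22, 2.7], [-1.18, 4.32], [0.11, 2.71], [-2.7, 2.7]. Speed limits (rad/s): [2.57, 2.57, 3.14, 3.14, 3.14, 3.14].

INTERFACE

Orientations are given as a unit quaternion [w, x, y, z].
In Python, from rig import status, get_image, job, manip gives the robot as it stands.
- The arm moves only by the tool apply_moves, never from a script. Its arguments are lists of equal length, an entry for each row: "xyz": the shift along the tool's x, y, z each as a share of 0.3 m, from -1 to 1, a list of three; "rot": the turn, a rotation vector about the tool's x, y, z each as a share of 60 degrees, from -1 to 1, a list of three; "hand": the opening, from -1 (shut) to 1 (fully open). A call has 1 to 8 rows; each row shifts and turns the commanded pose from where the row before left it, along the tool's axes as they then stand; what a row does not reach is not made up. A row lasts 1/8 s, in which the tool goes at most 62.5 mm and 10.7 degrees, less where a joint would pass 70% of its speed; a pose out of reach is approached as far as the arm can. A call with a number of a shift or a turn outside -1 to 1 is refused whole. A call with a gripper value outside its range is refused whole. The fingers move at their own pace and stop on an object; "force" is the grip in N (left out, the last holds). Time passes only in rows, so rows that do not move let the fingers close. It gives the time, the measured TCP pose, the force, the opening and the grip force at its end, in the units of the state.
- status.get_state(): the state, without advancing time (a new reading comes with each control period).
- get_image(name): name is "scene" or "side" or "wrist"; returns a dict with "pixels" (480x640x3 uint8, red, green, blue), "fovy" (degrees; the focal length in pixels is half the picture's height over the tangent of half this angle, whatever the lens; pixels are square), "cx", "cy" (the principal point, pixels), "origin" and "orientation" of the camera in the world; the wrist camera has in their place "tool_from_camera" (4x4, takes a point from camera to tool coordinates, whose origin is the TCP and whose axes are the flange's). Camera axes: x right, y down, z forward; pixel columns grow to the right and rows downward; lengths in m; the calibration is good to about 2 mm. A picture is of the moment at which its call begins: read the wrist's pose just before it. There is no depth.
- job.sign_off(): hands the job in; it is judged then, once.
The state is a dict: "clock": time; "qpos": joint angles; "qd": joint speeds; "effort": joint torques, N m; "position": TCP position; "ee_rot": TCP orientation; "contact_force": force on the tool from outside, world axes, zero at the start; "moment": the same for the moment, N m; "width": finger opening in m; "gripper_force": force on a finger pad.
Only numpy, scipy, OpenCV 4.12 (cv2) and the standard library are available. Lean on these libraries where they do the work, as an engineer would, in place of code of your own. Each camera call takes 0.05 s, during which the arm holds its last target. There are 200 camera calls.

TASK

Lay every basalt blank lengthwise in a bay of the steel jig, one to a bay, and press the jig's sprung cover down until its catch snaps and holds it shut. Then pick up the hand scanner and, from the longest blank to the shortest, aim its beam through the slots at the middle of each blank's top face from 5 to 10 cm away, holding it steady for four seconds on each. Lay the scanner back flat on its cork mat; leave the cup, the wooden block and the scoop where they are.

Things in the scene. Friction and masses are not known exactly. Their poses are not given: they have to be found in the camera images.
- jig: Steel jig fixed to the counter. Origin at counter level under the middle of its middle bay; x along the bays, from hinge side to catch side; z up. Base plate 12 mm thick, x = -85 to 105, y = -110 to 110 mm. Three open bays at y = -70, 0, 70 mm. Cover hinge axis along y at x = -72, z = 59 mm, between two posts. A dead cam lever lies low (35 mm) at x = 75 to 105, y = -100 to -40 mm: leave it
- jig_bay0 (a point): Middle of the floor of the bay at y = -70 mm of the jig. Each bay is 112 mm long (jig x), 48 mm wide, its floor 12 mm above the counter, its walls 12 mm high (tops 24 mm above the counter). Any blank fits any bay, its middle within 25 mm of the bay's middle
- jig_bay1 (a point): The same for the middle bay, y = 0
- jig_bay2 (a point): The same for the bay at y = 70 mm
- jig_catch (a point): Top of the catch post, 80 mm above the counter, at x = 96 mm of the jig (the post takes up x = 87 to 105, y = -17 to 17 mm); its sprung ball faces the cover's front edge
- cover (a joint): Angle of the jig's aluminium cover, rad: 0 = shut, level; standing open about 1.4 to 1.7, on the hinge side. A spring throws it open again unless it is pressed fully to 0, where the catch snaps over its front edge; the last bit takes about 8 to 10 N at the front rail. Push it over with closed fingers on the face turned away from the bays, then down on the front rail
- cover_lip (a point): Middle of the cover's front rail, on the upper face (uppermost when shut), 127 mm from the hinge axis. The cover is a plate 8 mm thick (hinge axis in its mid-plane), 138 mm long, 192 mm wide, with three slots 26 mm wide over the bays, 12 to 116 mm from the hinge, and the solid front rail beyond. Shut, its top is 63 mm above the counter, its underside 3 mm above the blanks
- blank_long: Grey basalt blank, a sawn bar 100 mm long (x), 36 mm wide (y), 40 mm high (z), about 0.42 kg; origin at the middle of its underside. Starts on the counter. May be absent
- blank_mid: Grey basalt blank, 80 x 36 x 40 mm (x, y, z), about 0.33 kg; origin at the middle of its underside. May be absent
- blank_short: Grey basalt blank, 60 x 36 x 40 mm (x, y, z), about 0.25 kg; origin at the middle of its underside. May be absent
- blank_long_top (a point): Middle of the top face of the long blank: the scanner's target
- blank_mid_top (a point): Middle of the top face of the middle-sized blank: the scanner's target
- blank_short_top (a point): Middle of the top face of the short blank: the scanner's target
- wand: Hand scanner, 0.22 kg, lying flat on the mat. Origin: underside, mid-length (centre of mass about 15 mm forward); x forward, z up. Straight black handle 30 mm wide, 36 mm high, x = -95 to 50 mm; grey head 50 mm wide, 44 mm high, x = 40 to 90 mm, then a snout whose window looks forward and 45 degrees down. Grip the handle from above across its width, x = -30 to 20 mm
- wand_window (a point): The scanner's window, at x = 100, z = 22 mm of the scanner; its z axis is the beam: forward (+x of the scanner) and 45 degrees below the scanner's own level. The reading counts when this axis passes within 15 mm of the target, 50 to 100 mm from the window, and stays so for 3 s on end
- mat: Cork mat fixed to the counter, 240 x 120 mm (x, y), 4 mm thick; origin at the middle of its underside
- cup: Celadon green ceramic cup, 84 mm across, 85 mm high; a bystander, origin under its middle
- block: Dark hardwood burnishing block 140 x 60 x 45 mm; a bystander, origin under its middle
- scoop: Aluminium scoop 100 x 70 x 40 mm with a turned wooden handle 100 mm long to its -x; a bystander, origin under the middle of its pan
Things that resemble listed ones, but are neither listed nor needed, are in the scene too. Leave any green look-alike of the blank_long alone. What is shaped like the blank_mid but white is not meant.

How it is judged:
On the way, in this order (a step that is already met when the one before it is completed fails the run):
1. every blank lies in a bay and the cover is pressed shut (x of blank_long in the frame of jig between -0.03 and 0.03 m and y of blank_long in the frame of jig between -0.085 and 0.085 m and z of blank_long in the frame of jig between 0.007 and 0.017 m and angle between each of blank_long, blank_mid, blank_short's own z axis and vertical below 0.1 rad and x of blank_mid in the frame of jig between -0.03 and 0.03 m and y of blank_mid in the frame of jig between -0.085 and 0.085 m and z of blank_mid in the frame of jig between 0.007 and 0.017 m and x of blank_short in the frame of jig between -0.03 and 0.03 m and y of blank_short in the frame of jig between -0.085 and 0.085 m and z of blank_short in the frame of jig between 0.007 and 0.017 m and value of joint cover below 0.02 rad), for 0.3 s.
2. the scanner's beam is held steady on the middle of the longest blank's top, 50 to 100 mm away, for 3 s (x of blank_long_top in the frame of wand_window between -0.015 and 0.015 m and y of blank_long_top in the frame of wand_window between -0.015 and 0.015 m and z of blank_long_top in the frame of wand_window between 0.05 and 0.1 m), for 3 s.
3. the scanner's beam is held steady on the middle of the middle-sized blank's top, 50 to 100 mm away, for 3 s (x of blank_mid_top in the frame of wand_window between -0.015 and 0.015 m and y of blank_mid_top in the frame of wand_window between -0.015 and 0.015 m and z of blank_mid_top in the frame of wand_window between 0.05 and 0.1 m), for 3 s.
4. the scanner's beam is held steady on the middle of the short blank's top, 50 to 100 mm away, for 3 s (x of blank_short_top in the frame of wand_window between -0.015 and 0.015 m and y of blank_short_top in the frame of wand_window between -0.015 and 0.015 m and z of blank_short_top in the frame of wand_window between 0.05 and 0.1 m), for 3 s.
At the end, for the whole second after the job is handed in: Every blank present lies flat in a bay (within 30 mm lengthwise of its middle), the cover is shut (under 0.02 rad), the scanner rests flat on the mat, its origin within 70 mm lengthwise and 40 mm crosswise of the mat's middle; cup, block and scoop moved less than 30 mm (all of step 1 and x of wand in the frame of mat between -0.07 and 0.07 m and y of wand in the frame of mat between -0.04 and 0.04 m and z of wand in the frame of mat between 0 and 0.008 m and angle between wand's own z axis and vertical below 0.1 rad and linear speed of wand below 0.02 m/s and distance of each of cup, block, scoop from where it was at the start of the episode below 0.03 m); the robot touches nothing.
It fails at once if the cup is disturbed (distance of cup from where it was at the start of the episode above 0.03 m).
It fails at once if the block is disturbed (distance of block from where it was at the start of the episode above 0.03 m).
It fails at once if the scoop is disturbed (distance of scoop from where it was at the start of the episode above 0.03 m).
Of blank_long, blank_mid, blank_short only 2 to 3 are there at a start; the rules pass over those that are not, and their reading is None.
At some moment in a run one of blank_long, blank_mid, blank_short, wand may be knocked a few centimetres aside while the robot is not near it.
It also fails if it takes over 210 s, if anything falls off the work surface, if the arm or the gripper's body presses on something with over 40 N, if the wrist force passes 120 N, or if a joint passes its speed limit or range.

## Working session

There is one attempt and no reset: what is moved stays moved. The work goes in short steps, Python scripts to look and compute and a tool call to move; the robot and the scene stay as the last step left them, time stands still between calls to the robot, and variables do not carry over. Pictures are saved under pics/ and viewed, at most 19 in all, crops included, and the job is handed in when it is done.

Besides the shell and the picture viewer there is one more tool, called as name(argument=value, ...) on one line, values as JSON. apply_moves: Moves the arm, as the interface text tells. Its arguments: {"type":"object","properties":{"xyz":{"type":"array","items":{"type":"array","items":{"type":"number","minimum":-1,"maximum":1}}},"rot":{"type":"array","items":{"type":"array","items":{"type":"number","minimum":-1,"maximum":1}}},"hand":{"type":"array","items":{"type":"number"}},"force":{"type":"number"}},"required":["xyz","rot","hand"]}

```bash
mkdir -p pics; ls; cat > h.py <<'E'
import numpy as np, cv2, json
from scipy.spatial.transform import Rotation as R
from rig import status, get_image, job, manip
def q2R(q): return R.from_quat([q[1],q[2],q[3],q[0]]).as_matrix()
def cam(name):
    s=status.get_state(); im=get_image(name)
    f=240/np.tan(np.radians(im['fovy'])/2)
    if name=='wrist':
        T=np.array(im['tool_from_camera']); Rt=q2R(s['ee_rot']); 
        Rc=Rt@T[:3,:3]; o=Rt@T[:3,3]+np.array(s['position'])
    else: Rc=q2R(im['orientation']); o=np.array(im['origin'])
    return dict(px=im['pixels'],f=f,cx=im['cx'],cy=im['cy'],R=Rc,o=o)
def plane(c,uv,z):
    uv=np.atleast_2d(uv).astype(float)
    d=np.c_[(uv[:,0]-c['cx'])/c['f'],(uv[:,1]-c['cy'])/c['f'],np.ones(len(uv))]@c['R'].T
    return c['o']+d*((z-c['o'][2])/d[:,2])[:,None]
def proj(c,P):
    p=(np.atleast_2d(P)-c['o'])@c['R']
    return np.c_[p[:,0]/p[:,2]*c['f']+c['cx'],p[:,1]/p[:,2]*c['f']+c['cy']]
def tri(c1,uv1,c2,uv2):
    A=[];b=[]
    rs=[]
    for c,uv in((c1,uv1),(c2,uv2)):
        d=c['R']@np.array([(uv[0]-c['cx'])/c['f'],(uv[1]-c['cy'])/c['f'],1]);d/=np.linalg.norm(d)
        M=np.eye(3)-np.outer(d,d);A.append(M);b.append(M@c['o'])
    p=np.linalg.solve(A[0]+A[1],b[0]+b[1])
    return p,[np.linalg.norm(M@p-bb) for M,bb in zip(A,b)]
def save(c,n): cv2.imwrite(f'pics/{n}.png',c['px'][:,:,::-1])
import pickle
def keep(c,n): save(c,n); pickle.dump(c,open(f'{n}.pkl','wb'))
def load(n): return pickle.load(open(f'{n}.pkl','rb'))
E
python3 - <<'E'
from h import *
print(status.get_state())
for n in('scene','side','wrist'):
    c=cam(n);keep(c,n+'0');print(n,c['f'],c['o'],c['R'].round(3).tolist())
E
```

```text
pics
{'clock': 0.0, 'qpos': array([ 1.00103175e+00,  2.76604233e-01,  1.50615777e+00, -7.00944314e-06,
        1.36065668e+00, -1.20994963e-01]), 'qd': array([ 9.77602038e-06, -2.41877231e-05, -1.30644029e-03,  2.54937465e-04,
       -5.23725948e-05,  8.49818590e-04]), 'effort': array([-8.31966045e-04, -4.16767859e+01, -2.45802408e+01, -5.64044990e-05,
        1.07556311e-02,  6.76506062e-06]), 'position': array([0.24918717, 0.51761691, 0.2304246 ]), 'ee_rot': array([-3.05880524e-04,  2.22505827e-01,  9.74930933e-01, -8.60259397e-04]), 'contact_force': array([ 0.01117218, -0.11364624,  0.19455545]), 'moment': array([-0.0195393 , -0.03009601,  0.01065623]), 'gripper_force': 0.0, 'width': 0.08521093117452919}
scene 608.3435425097807 [1.13369477 0.57527542 1.42285959] [[-0.636, 0.67, -0.383], [0.772, 0.55, -0.319], [-0.003, -0.499, -0.867]]
side 463.12200161113253 [-0.01580529 -0.61898218  0.71022985] [[0.782, -0.385, 0.49], [-0.623, -0.463, 0.63], [-0.016, -0.798, -0.602]]
wrist 383.8724119876617 [0.17314588 0.55510658 0.37471829] [[0.435, 0.851, 0.295], [0.901, -0.41, -0.144], [-0.002, 0.328, -0.945]]
```

View pics/scene0.png

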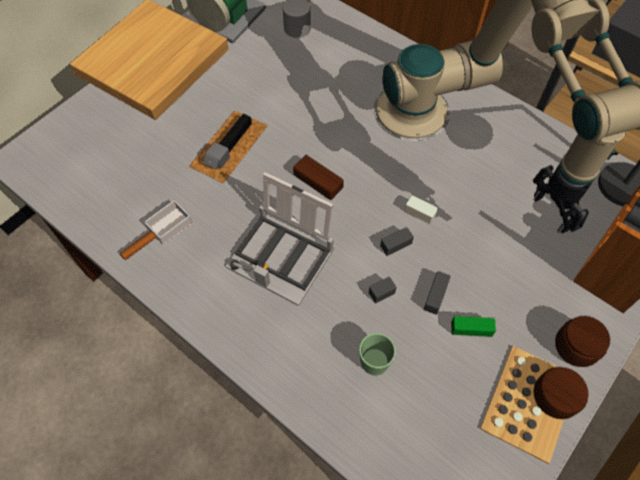

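View pics/side0.png

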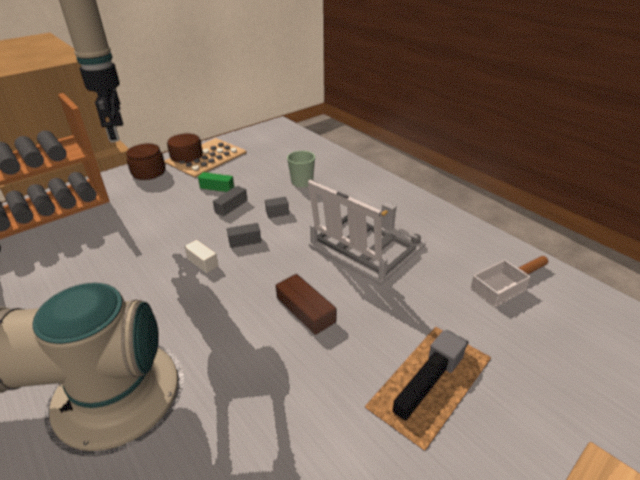

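The scene shows three dark blanks: long at (437,291), mid at (397,240) and short at (382,289). The jig is at (283,255) with its cover open, the wand is on the mat at (230,145), the block at (318,176), the cup at (376,353) and the scoop at (167,222). In the side view the blanks are at (231,201), (243,235) and (277,207), and the jig is at (365,240).

```bash
python3 - <<'E'
from h import *
a=load('scene0');b=load('side0')
for n,u,v in [('long',(437,291),(231,201)),('mid',(397,240),(243,235)),('short',(382,289),(277,207)),('wandhead',(216,154),(449,349)),('cup',(376,353),(301,170)),('block',(318,176),(306,303)),('jig',(283,258),(365,240)),('catch',(262,270),(390,213)),('covL',(265,177),(311,182)),('covR',(331,209),(385,215)),('white',(421,208),(201,256)),('green',(473,326),(216,182))]:
    print(n,plane(a,u,.02).round(3)[0],plane(b,v,.02).round(3)[0],*[x if isinstance(x,list) else x.round(3) for x in tri(a,u,b,v)])
# contours of dark blanks
im=a['px'].astype(int);mx=im.max(2);mn=im.min(2)
for p in [(437,291),(397,240),(382,289),(280,290)]: print(im[p[1],p[0]])
m=((mx<95)&(mx-mn<20)).astype(np.uint8)
m[:, :340]=0;m[:220]=0
for c in cv2.findContours(m,0,2)[0]:
    if cv2.contourArea(c)>100:print(cv2.minAreaRect(c))
E
```

```text
long [0.46  0.399 0.02 ] [0.462 0.395 0.02 ] [0.462 0.398 0.019] [np.float64(0.0018756263762157892), np.float64(0.001875626376215895)]
mid [0.405 0.235 0.02 ] [0.406 0.236 0.02 ] [0.405 0.235 0.021] [np.float64(0.00011212728333353165), np.float64(0.00011212728333347476)]
short [0.544 0.289 0.02 ] [0.544 0.287 0.02 ] [0.544 0.288 0.019] [np.float64(0.0003901197180814347), np.float64(0.0003901197180813566)]
wandhead [ 0.506 -0.332  0.02 ] [ 0.517 -0.32   0.02 ] [ 0.51  -0.325  0.03 ] [np.float64(0.0005371020380366062), np.float64(0.0005371020380365604)]
cup [0.687 0.377 0.02 ] [0.718 0.412 0.02 ] [0.695 0.38  0.042] [np.float64(0.0006315345482347965), np.float64(0.00063153454823494)]
block [ 0.379 -0.057  0.02 ] [ 0.383 -0.055  0.02 ] [ 0.381 -0.056  0.023] [np.float64(0.0009265528867087302), np.float64(0.0009265528867087808)]
jig [0.636 0.038 0.02 ] [0.626 0.026 0.02 ] [0.634 0.034 0.011] [np.float64(0.000673011196547415), np.float64(0.0006730111965474101)]
catch [0.696 0.019 0.02 ] [0.758 0.07  0.02 ] [0.711 0.033 0.06 ] [np.float64(0.003167978104927503), np.float64(0.003167978104927
[... 643 characters left out ...]
76220703125, 116.20968627929688), 33.690067291259766)
((539.2647094726562, 395.058837890625), (41.95866775512695, 16.977493286132812), 75.96376037597656)
((383.8846130371094, 347.92303466796875), (23.020057678222656, 17.19570541381836), 33.690067291259766)
((561.5193481445312, 343.90179443359375), (47.76132583618164, 25.115324020385742), 82.7249984741211)
((380.50006103515625, 289.5000305175781), (18.335756301879883, 28.174457550048828), 63.43495178222656)
((435.3684387207031, 292.1339111328125), (17.23793601989746, 41.16396713256836), 17.927919387817383)
((394.8000793457031, 240.6000213623047), (18.782970428466797, 34.882659912109375), 63.43495178222656)
((570.0, 227.5), (15.0, 30.0), 90.0)
```

```bash
cat >> h.py <<'E'
def yaw(v): return np.degrees(np.arctan2(v[1],v[0]))
def go(xyz,xdir,n=None,maxs=.19):
    """shift/turn shares for n equal rows to TCP xyz with tool down, tool x axis at heading xdir deg; turn done in same rows (world-straight)"""
    s=status.get_state();Rt=q2R(s['ee_rot']);p=np.array(s['position'])
    a=np.radians(xdir);x=np.array([np.cos(a),np.sin(a),0]);z=np.array([0,0,-1.]);G=np.c_[x,np.cross(z,x),z]
    d=np.array(xyz)-p;rv=R.from_matrix(Rt.T@G).as_rotvec()
    k=max(int(np.ceil(np.linalg.norm(d)/.06)),int(np.ceil(np.degrees(np.linalg.norm(rv))/10.4)),n or 1)
    print('t',s['clock'],'pos',p.round(4),'xdir',round(yaw(Rt[:,0]),2),'tilt',Rt[:,2].round(4),'rows',k)
    step=R.from_rotvec(rv/k).as_matrix();C=Rt
    for i in range(k):
        print((C.T@d/k/.3).round(3).tolist(),(np.degrees(rv)/k/60).round(3).tolist());C=C@step
E
python3 - <<'E'
from h import *
print(np.array(get_image('wrist')['tool_from_camera']).round(3))
go((.42,.2,.36),180)
E
```

```text
[[-0.001 -0.945 -0.328  0.085]
 [ 1.    -0.001 -0.     0.001]
 [-0.    -0.328  0.945 -0.144]
 [ 0.     0.     0.     1.   ]]
t 0.2 pos [0.2493 0.5178 0.2308] xdir 154.29 tilt [-6.e-04 -9.e-04 -1.e+00] rows 7
[-0.139, -0.101, -0.061] [-0.0, -0.0, -0.061]
[-0.132, -0.11, -0.061] [-0.0, -0.0, -0.061]
[-0.125, -0.118, -0.061] [-0.0, -0.0, -0.061]
[-0.117, -0.126, -0.061] [-0.0, -0.0, -0.061]
[-0.109, -0.133, -0.061] [-0.0, -0.0, -0.061]
[-0.1, -0.14, -0.062] [-0.0, -0.0, -0.061]
[-0.091, -0.146, -0.062] [-0.0, -0.0, -0.061]
```

apply_moves(xyz=[[-0.139,-0.101,-0.061],[-0.132,-0.11,-0.061],[-0.125,-0.118,-0.061],[-0.117,-0.126,-0.061],[-0.109,-0.133,-0.061],[-0.1,-0.14,-0.062],[-0.091,-0.146,-0.062],[0,0,0]], rot=[[0,0,-0.061],[0,0,-0.061],[0,0,-0.061],[0,0,-0.061],[0,0,-0.061],[0,0,-0.061],[0,0,-0.061],[0,0,0]], hand=[1,1,1,1,1,1,1,1])

```text
clock: 1.2
position: [0.4222, 0.1972, 0.3612]
ee_rot: [0.002, 0.004, 1.0, -0.0]
contact_force: [0.1, 0.5, -0.0]
width: 0.0853
gripper_force: 0.0
```

```bash
python3 - <<'E'
from h import *
c=cam('wrist');keep(c,'w1')
go((.54,.1,.40),180)
E
```

```text
t 1.25 pos [0.4209 0.1988 0.3604] xdir 179.69 tilt [ 8.e-04  6.e-04 -1.e+00] rows 3
[-0.133, -0.109, -0.044] [0.0, 0.0, -0.002]
[-0.133, -0.109, -0.044] [0.0, 0.0, -0.002]
[-0.133, -0.109, -0.044] [0.0, 0.0, -0.002]
```

View pics/w1.png

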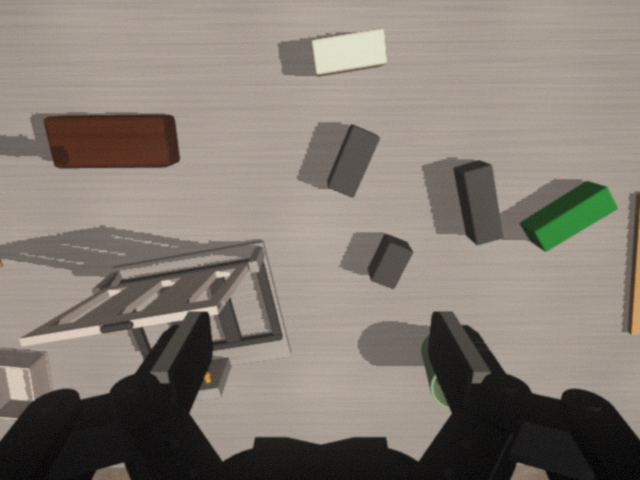

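```bash
python3 - <<'E'
from h import *
c=load('w1');im=c['px'];g=cv2.cvtColor(im,cv2.COLOR_RGB2GRAY)
for (u,v) in [(355,160),(391,261),(477,201)]:
    print(g[v,u-34:u+35:3])
cr=im[110:310,280:520,::-1];cr=cv2.resize(cr,None,fx=3,fy=3,interpolation=2)
cv2.imwrite('pics/w1c.png',np.clip(cr.astype(float)*1.8,0,255).astype(np.uint8))
E
```

```text
[108 108 108 110 107  52  70  83  82  81  85  85  84  82  84  84 100 165
 168 164 162 166 166]
[111 105 111 112 103  49  45  47  73  82  82  84  80  80  83  83  82 119
 165 165 161 163 161]
[107 106 107 104 105  99  39  37  41  75  83  79  81  80  81  84  85  84
 119 167 166 164 163]
```

View pics/w1c.png

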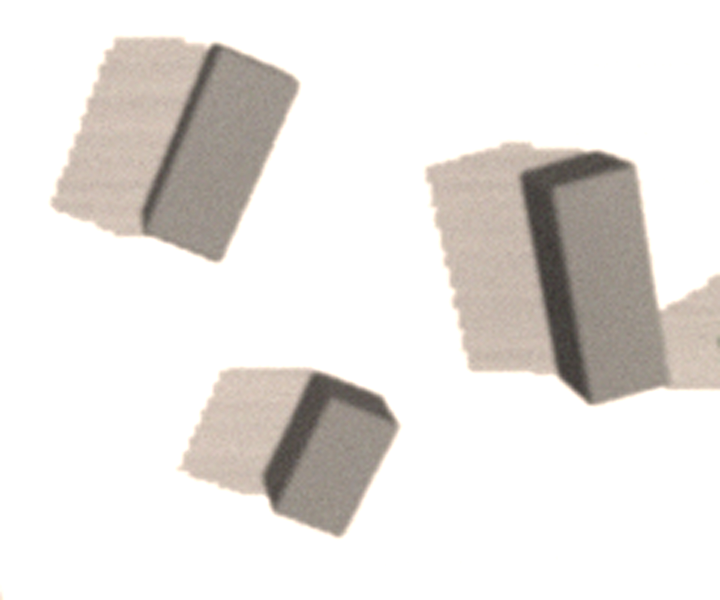

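The crop shows the lit tops clearly separate from the darker sides: mid around (225,155), short (335,467) and long (610,285) in crop pixels. Next, a second wrist view for the heights and the jig.

apply_moves(xyz=[[-0.133,-0.11,-0.044],[-0.133,-0.11,-0.044],[-0.133,-0.11,-0.044],[0,0,0],[0,0,0]], rot=[[0,0,-0.002],[0,0,-0.002],[0,0,0],[0,0,0],[0,0,0]], hand=[1,1,1,1,1])

```text
clock: 1.88
position: [0.539, 0.1022, 0.3986]
ee_rot: [-0.001, -0.002, 1.0, 0.0]
contact_force: [-0.2, -0.1, -0.6]
width: 0.0851
gripper_force: 0.0
```

```bash
cat >> h.py <<'E'
def tops(c,lo=62,hi=97,zt=.04):
    g=cv2.GaussianBlur(cv2.cvtColor(c['px'],cv2.COLOR_RGB2GRAY),(3,3),0).astype(int)
    sat=c['px'].astype(int).max(2)-c['px'].astype(int).min(2)
    m=((g>lo)&(g<hi)&(sat<20)).astype(np.uint8);m=cv2.morphologyEx(m,cv2.MORPH_OPEN,np.ones((5,5)))
    out=[]
    for k in cv2.findContours(m,0,1)[0]:
        if cv2.contourArea(k)<250: continue
        P=plane(c,k[:,0,:],zt)[:,:2]*1000
        (ce,(w,h),a)=cv2.minAreaRect(P.astype(np.float32))
        if w<h: w,h,a=h,w,a+90
        if 20<h<60 and 40<w<130: out.append((np.array(ce)/1000,w,h,(a+90)%180-90,np.array(cv2.minAreaRect(k)[0])))
    return out
E
python3 - <<'E'
from h import *
c=cam('wrist');keep(c,'w2')
for n in('w1','w2'):
    print(n)
    for t in tops(load(n)):print([np.round(x,4) for x in t])
go((.42,.2,.36),180)
E
```

```text
w1
[array([ 0.7786, -0.2742]), np.float64(46.3108), np.float64(26.9553), np.float64(89.5298), array([ 13., 409.])]
[array([0.7129, 0.0453]), np.float64(51.9608), np.float64(23.2175), np.float64(-5.8923), array([218., 372.])]
[array([0.633 , 0.0681]), np.float64(71.1865), np.float64(24.8337), np.float64(9.5306), array([228.6793, 324.8774])]
[array([0.5816, 0.0542]), np.float64(50.4936), np.float64(21.0161), np.float64(-36.2549), array([215.3446, 291.8176])]
[array([ 0.5822, -0.0007]), np.float64(120.1413), np.float64(53.7478), np.float64(-79.2426), array([175.573 , 292.3939])]
[array([0.5436, 0.2911]), np.float64(58.9743), np.float64(32.7903), np.float64(-21.852), array([391.8836, 264.7032])]
[array([0.4631, 0.4021]), np.float64(97.564), np.float64(33.5777), np.float64(16.7921), array([483.444, 204.192])]
[array([0.4077, 0.2369]), np.float64(79.2983), np.float64(34.4755), np.float64(-23.061), array([352.8566, 161.1829])]
w2
[array([0.7174, 0.4217]), np.float64(71.3283), np.float64(26.2277), np.float64(56.7219), array([537.423 , 293.1154])]
[array([0.674 , 0.3725]), np.float64(69.0812)
[... 176 characters left out ...]
.5577])]
[array([0.5452, 0.2908]), np.float64(58.085), np.float64(32.5472), np.float64(-22.3604), array([462.8145, 175.4024])]
[array([0.4634, 0.4032]), np.float64(102.3575), np.float64(34.5598), np.float64(16.7078), array([560.2278, 108.7772])]
[array([0.4083, 0.2378]), np.float64(77.5992), np.float64(33.141), np.float64(-22.5823), array([432.8846,  61.0769])]
[array([ 0.3817, -0.1342]), np.float64(46.4368), np.float64(23.1183), np.float64(0.4237), array([118.4584,  35.5562])]
t 1.925 pos [0.5386 0.1024 0.3989] xdir -179.76 tilt [-2.1e-03  8.0e-04 -1.0e+00] rows 3
[0.131, 0.109, 0.044] [0.0, -0.001, 0.001]
[0.131, 0.109, 0.043] [0.0, -0.001, 0.001]
[0.132, 0.109, 0.043] [0.0, -0.001, 0.001]
```

View pics/w2.png

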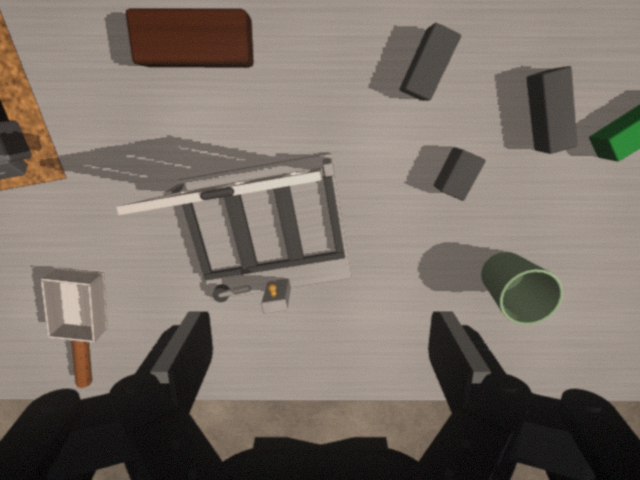

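The view shows the jig with bay walls at (200,240), (240,230), (288,222) and (335,210), the catch post at (273,292), and the blanks at (432,61), (553,109) and (463,175).

```bash
python3 - <<'E'
from h import *
c=load('w2');im=c['px']
cr=im[140:320,170:360,::-1];cv2.imwrite('pics/w2c.png',cv2.resize(cr,None,fx=3.3,fy=3.3,interpolation=2))
a,b=load('w1'),c
for u,v in [((391.88,264.7),(462.8,175.4)),((483.4,204.2),(560.2,108.8)),((352.9,161.2),(432.9,61.1))]: print(tri(a,u,b,v))
E
```

```text
(array([0.54560959, 0.29281445, 0.03455913]), [np.float64(0.00027326850570229494), np.float64(0.0002732685057021635)])
(array([0.46105326, 0.40056429, 0.04230034]), [np.float64(0.00018069898680670148), np.float64(0.00018069898680661106)])
(array([0.40706429, 0.23759849, 0.04049392]), [np.float64(0.0004241810373913183), np.float64(0.00042418103739115916)])
```

View pics/w2c.png

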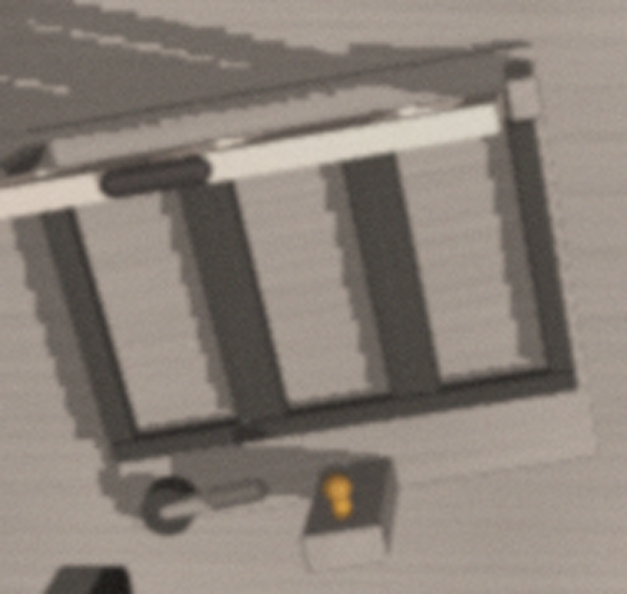

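```bash
python3 - <<'E'
from h import *
from scipy.optimize import least_squares
c=load('w2')
W=lambda u,v,z: plane(c,(u/3.3+170,v/3.3+140),z)[0][:2]
obs=[]
for pts,y in [([(345,165),(368,279),(390,393)],.024),([(183,192),(210,305),(237,418)],-.046),([(510,120),(527,246),(543,372)],.094)]:
    obs+=[(W(*p,.024),1,y) for p in pts]
obs+=[(W(*p,.012),0,.056) for p in [(135,432),(237,418),(288,410),(390,393),(440,386),(543,372)]]
def loc(q,p):
    a=q[2];d=p-q[:2];return np.array([np.cos(a)*d[0]+np.sin(a)*d[1],-np.sin(a)*d[0]+np.cos(a)*d[1]])
f=lambda q:[loc(q,p)[k]-v for p,k,v in obs]
r=least_squares(f,[.62,.03,.15]);q=r.x;print(q,np.degrees(q[2]),(r.fun*1000).round(1))
print('catch',loc(q,W(352,497,.08)),'plate corner',loc(q,W(597,452,.0)),loc(q,W(597,452,.012)))
for i,y in enumerate((-.07,0,.07)):
    a=q[2];print(i,q[:2]+np.array([-np.sin(a)*y,np.cos(a)*y]))
np.save('jig.npy',q)
# catch in w1 for height
P=[q[0]+np.cos(q[2])*.096,q[1]+np.sin(q[2])*.096,.08];print('w1 proj catch',proj(load('w1'),P),'scene',proj(load('scene0'),P),'side',proj(load('side0'),P))
# cover front edge ends in w2 -> angle from lip
for z in (.19,.195,.2): print(z,loc(q,W(500,110,z)),loc(q,W(210,165,z)))
E
```

```text
[0.62494685 0.02538225 0.15677626] 8.982618120546833 [-0.1  0.1 -0.1  0.6  0.5  0.4  0.6 -0.3 -1.7  0.3  0.7  0.4 -0.7 -0.6
 -0.2]
catch [0.07086534 0.00890087] plate corner [0.10466425 0.11125441] [0.09890078 0.11106124]
0 [ 0.63587629 -0.04375925]
1 [0.62494685 0.02538225]
2 [0.61401741 0.09452375]
w1 proj catch [[207.53803411 395.71197861]] scene [[259.95780479 270.71361814]] side [[389.57479805 203.620076  ]]
0.19 [-0.09494314  0.09480898] [-0.09212081  0.01126706]
0.195 [-0.09580976  0.09491811] [-0.09302742  0.01255956]
0.2 [-0.09667639  0.09502725] [-0.09393403  0.01385207]
```

```bash
python3 - <<'E'
from h import *
c=load('w2');q=np.load('jig.npy')
W=lambda u,v,z: plane(c,(u/3.3+170,v/3.3+140),z)[0][:2]
def loc(p):
    a=q[2];d=p-q[:2];return np.array([np.cos(a)*d[0]+np.sin(a)*d[1],-np.sin(a)*d[0]+np.cos(a)*d[1]]).round(4)
print([loc(W(*p,.08)) for p in [(303,537),(385,525),(310,570),(388,555)]])
print('outer wall',[loc(W(*p,z)) for z in(.012,.024) for p in [(577,388),(288,432),(112,460)]])
print('plate',[loc(W(*p,.012)) for p in [(597,452),(590,390),(400,482)]])
print('cam',c['o'])
g=cv2.cvtColor(c['px'],cv2.COLOR_RGB2GRAY)
for u in (230,266,312): print(u,g[245:300,u])
E
```

```text
[array([ 0.0858, -0.0145]), array([0.0855, 0.0198]), array([ 0.1014, -0.0147]), array([0.0994, 0.0185])]
outer wall [array([0.0659, 0.1062]), array([ 0.0671, -0.0275]), array([ 0.0685, -0.1107]), array([0.0609, 0.1061]), array([ 0.0621, -0.0246]), array([ 0.0634, -0.1059])]
plate [array([0.0989, 0.1111]), array([0.0678, 0.1119]), array([0.1   , 0.0187])]
cam [0.45473158 0.10226213 0.54298249]
230 [137 135 145 152 154 156 155 152 156 155 155 156 157 158 156 151 153 154
 154 154 147 122  94  66  47  52  62  69  68  71  75  91  98 100 104 103
 104 102 101 102 105 107  97  89  87 101 120 136 146 142 136 144 154 161
 154]
266 [154 154 156 153 156 156 158 153 154 152 154 152 153 152 148 121  98  71
  49  50  61  72  72  69  77  98 135 149 153 154 147 126 105 102 104 104
 100  95  90  88  89  83  80  77  75  77  74  74  72  74  76  73  74  74
  77]
312 [157 155 153 151 153 151 148 128 108  92  68  51  55  66  70  71  70  80
 109 142 154 156 157 155 156 156 156 159 157 159 158 153 151 155 162 159
 163 156 155 154 148 153 152 154 151 154 151 150 152 152 153 154 152 151
 153]
```

```bash
python3 - <<'E'
from h import *
go((.60,.03,.33),9,n=17)
E
```

```text
t 1.925 pos [0.5386 0.1024 0.3989] xdir -179.76 tilt [-2.1e-03  8.0e-04 -1.0e+00] rows 17
[-0.012, -0.014, 0.013] [-0.0, -0.0, 0.168]
[-0.014, -0.012, 0.013] [-0.0, -0.0, 0.168]
[-0.016, -0.009, 0.013] [-0.0, -0.0, 0.168]
[-0.018, -0.006, 0.013] [-0.0, -0.0, 0.168]
[-0.018, -0.003, 0.013] [-0.0, -0.0, 0.168]
[-0.019, 0.0, 0.013] [-0.0, -0.0, 0.168]
[-0.018, 0.003, 0.013] [-0.0, -0.0, 0.168]
[-0.017, 0.007, 0.013] [-0.0, -0.0, 0.168]
[-0.016, 0.009, 0.013] [-0.0, -0.0, 0.168]
[-0.014, 0.012, 0.013] [-0.0, -0.0, 0.168]
[-0.012, 0.014, 0.013] [-0.0, -0.0, 0.168]
[-0.009, 0.016, 0.013] [-0.0, -0.0, 0.168]
[-0.006, 0.018, 0.013] [-0.0, -0.0, 0.168]
[-0.003, 0.018, 0.014] [-0.0, -0.0, 0.168]
[0.0, 0.019, 0.014] [-0.0, -0.0, 0.168]
[0.004, 0.018, 0.014] [-0.0, -0.0, 0.168]
[0.007, 0.017, 0.014] [-0.0, -0.0, 0.168]
```

apply_moves(xyz=[[-0.012,-0.014,0.013],[-0.014,-0.012,0.013],[-0.016,-0.009,0.013],[-0.018,-0.006,0.013],[-0.018,-0.003,0.013],[-0.019,0,0.013],[-0.018,0.003,0.013],[-0.017,0.007,0.013]], rot=[[0,0,0.168],[0,0,0.168],[0,0,0.168],[0,0,0.168],[0,0,0.168],[0,0,0.168],[0,0,0.168],[0,0,0.168]], hand=[1,1,1,1,1,1,1,1])

```text
clock: 2.92
position: [0.5673, 0.0688, 0.3684]
ee_rot: [-0.0, 0.647, 0.762, 0.0]
contact_force: [0.5, -0.2, 0.1]
width: 0.0852
gripper_force: 0.0
```

apply_moves(xyz=[[-0.016,0.009,0.013],[-0.014,0.012,0.013],[-0.012,0.014,0.013],[-0.009,0.016,0.013],[-0.006,0.018,0.013],[-0.003,0.018,0.014],[0,0.019,0.014],[0.004,0.018,0.014]], rot=[[0,0,0.168],[0,0,0.168],[0,0,0.168],[0,0,0.168],[0,0,0.168],[0,0,0.168],[0,0,0.168],[0,0,0.168]], hand=[1,1,1,1,1,1,1,1])

```text
clock: 3.92
position: [0.5959, 0.0348, 0.3363]
ee_rot: [-0.0, 0.987, 0.162, -0.0]
contact_force: [0.4, 0.2, 0.2]
width: 0.0852
gripper_force: 0.0
```

apply_moves(xyz=[[0.007,0.017,0.014],[0,0,0],[0,0,0],[0,0,0]], rot=[[0,0,0.168],[0,0,0],[0,0,0],[0,0,0]], hand=[1,1,1,1])

```text
clock: 4.42
position: [0.6004, 0.0294, 0.3325]
ee_rot: [-0.0, 0.997, 0.078, 0.0]
contact_force: [-0.9, 0.1, 0.1]
width: 0.0857
gripper_force: 0.0
```

```bash
python3 - <<'E'
from h import *
c=cam('wrist');keep(c,'w3')
s=status.get_state();print(s['position'],s['qpos'].round(2))
go((.463,.4027,.15),16.7)
q=np.load('jig.npy')
def J(x,y,z):
    a=q[2];return [q[0]+np.cos(a)*x-np.sin(a)*y,q[1]+np.sin(a)*x+np.cos(a)*y,z]
print(proj(c,[J(.105,.11,.012),J(.105,-.11,.012),J(.096,0,.08),J(.056,.046,.024),J(.056,.024,.024),J(.056,-.046,.024),J(.056,-.024,.024),J(.0,0,.012)]).round(0).tolist())
E
```

```text
[0.60057255 0.02925587 0.33247876] [-0.07  0.28  1.25  0.    1.61  1.35]
t 4.475 pos [0.6006 0.0293 0.3325] xdir 8.88 tilt [ 6.e-04  1.e-04 -1.e+00] rows 8
[-0.033, -0.163, 0.076] [-0.0, -0.0, -0.016]
[-0.03, -0.163, 0.076] [-0.0, -0.0, -0.016]
[-0.027, -0.164, 0.076] [-0.0, -0.0, -0.016]
[-0.024, -0.164, 0.076] [-0.0, -0.0, -0.016]
[-0.021, -0.164, 0.076] [-0.0, -0.0, -0.016]
[-0.019, -0.165, 0.076] [-0.0, -0.0, -0.016]
[-0.016, -0.165, 0.076] [-0.0, -0.0, -0.016]
[-0.013, -0.165, 0.076] [-0.0, -0.0, -0.016]
[[228.0, 60.0], [427.0, 59.0], [329.0, 63.0], [286.0, 106.0], [306.0, 106.0], [369.0, 106.0], [349.0, 106.0], [327.0, 156.0]]
```

View pics/w3.png

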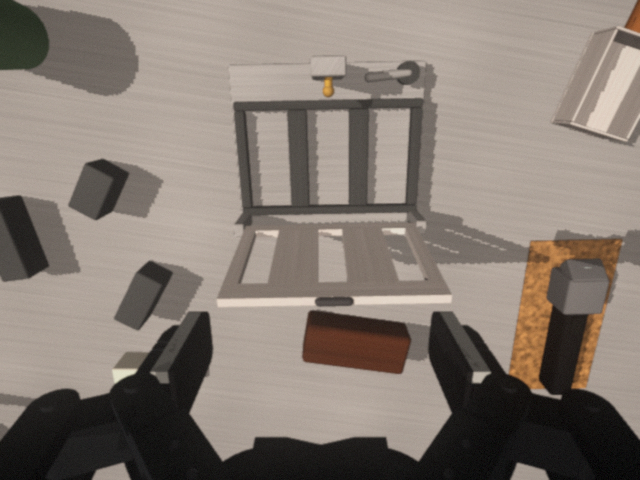

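```bash
python3 - <<'E'
from h import *
c=load('w3');q=np.load('jig.npy');g=cv2.cvtColor(c['px'],cv2.COLOR_RGB2GRAY)
def loc(p):
    a=q[2];d=p-q[:2];return np.array([np.cos(a)*d[0]+np.sin(a)*d[1],-np.sin(a)*d[0]+np.cos(a)*d[1]]).round(4)
for u in (330,390,272): print(u,'r95',g[95:116,u],'r195',g[195:220,u])
for u,v,z in [(330,107.5,.024),(330,99.5,.024),(330,205,.012),(230,66,.012),(425,64,.012),(344,56,.08),(311,57,.08),(344,76,.08),(311,77,.08)]: print(u,v,z,loc(plane(c,(u,v),z)[0][:2]))
print('row150',g[150,236:425])
E
```

```text
330 r95 [103 115 145 154 131  97  82  80  79  82  80  74  74  78 100 119 143 163
 171 166 168] r195 [172 172 171 172 175 172 173 172 161 111  69  62  74  76  84  77  76  78
  99 147 165 173 174 173 170]
390 r95 [166 170 160 126  91  78  76  77  76  73  73  71  80 108 130 144 164 170
 169 166 167] r195 [173 171 172 173 171 170 173 164 111  63  61  71  75  76  79  76  79  97
 149 168 177 180 175 174 170]
272 r95 [171 171 168 168 165 142 103  80  75  80  76  76  75  75  75  89 115 151
 166 169 167] r195 [170 167 170 172 172 173 172 167 168 157 111  70  58  69  77  77  79  75
  75  95 129 133 116 111 115]
330 107.5 0.024 [ 0.0548 -0.0027]
330 99.5 0.024 [ 0.0632 -0.0027]
330 205 0.012 [-0.0609 -0.0038]
230 66 0.012 [0.0987 0.1084]
425 64 0.012 [ 0.1002 -0.1082]
344 56 0.08 [ 0.1016 -0.0143]
311 57 0.08 [0.1008 0.0168]
344 76 0.08 [ 0.0842 -0.0146]
311 77 0.08 [0.0834 0.017 ]
row150 [141 109  85  80  76  76  77  77  71  71  59  58  72  97 107 111 111 112
 111 110 112 118 138 156 167 162 164 165 165 165 167 166 167 166 166 164
 166 165 165 165 168 166 164 165 163 168 164 166 162 166 164 159 135  99
  81  82  79  81  79  81  81  80  77  83  79  80  79  81  77  75  67  69
  89 107 113 110 113 111 113 118 136 154 167 168 168 170 170 165 168 170
 170 171 171 171 171 171 172 168 170 171 169 174 170 170 171 170 169 172
 170 172 170 164 131  90  77  77  83  81  81  79  81  81  81  81  79  80
  78  80  80  82  71  76  96 108 117 115 117 118 124 141 160 170 168 171
 171 172 173 175 173 174 173 171 175 170 173 172 174 174 171 172 172 175
 174 175 171 171 172 173 172 173 169 142  94  67  71  76  81  78  75  75
  74  75  72  79  97 110 112 110 109]
```

apply_moves(xyz=[[-0.033,-0.163,0.076],[-0.03,-0.163,0.076],[-0.027,-0.164,0.076],[-0.024,-0.164,0.076],[-0.021,-0.164,0.076],[-0.019,-0.165,0.076],[-0.016,-0.165,0.076],[-0.013,-0.165,0.076]], rot=[[0,0,-0.016],[0,0,-0.016],[0,0,-0.016],[0,0,-0.016],[0,0,-0.016],[0,0,-0.016],[0,0,-0.016],[0,0,-0.016]], hand=[1,1,1,1,1,1,1,1])

```text
clock: 5.48
position: [0.4636, 0.4043, 0.1494]
ee_rot: [-0.0, 0.99, 0.144, 0.0]
contact_force: [0.6, 0.1, -0.5]
width: 0.0854
gripper_force: 0.0
```

apply_moves(xyz=[[0,0,0],[0,0,0],[0,0,0]], rot=[[0,0,0],[0,0,0],[0,0,0]], hand=[1,1,1])

```text
clock: 5.85
position: [0.4651, 0.4019, 0.1506]
ee_rot: [-0.0, 0.99, 0.143, 0.001]
contact_force: [-0.2, -0.0, -0.6]
width: 0.0851
gripper_force: 0.0
```

```bash
python3 - <<'E'
from h import *
q=np.load('jig.npy');a=q[2];q[0]-=.0035*np.cos(a);q[1]-=.0035*np.sin(a);np.save('jig.npy',q)
for i,y in enumerate((-.07,0,.07)): print(i,q[:2]+np.array([-np.sin(a)*y,np.cos(a)*y]))
c=cam('wrist');keep(c,'w4')
for t in tops(c):print([np.round(x,4) for x in t])
go((.463,.4027,.015),16.7,n=3)
E
```

```text
0 [ 0.63241921 -0.04430573]
1 [0.62148977 0.02483578]
2 [0.61056034 0.09397728]
[array([0.4644, 0.4011]), np.float64(98.2466), np.float64(36.2679), np.float64(16.8252), array([321. , 227.5])]
[array([0.5445, 0.2911]), np.float64(60.1572), np.float64(36.9477), np.float64(-22.5302), array([516.0001, 163.5   ])]
t 5.9 pos [0.4651 0.4018 0.1506] xdir 16.38 tilt [ 1.4e-03  6.0e-04 -1.0e+00] rows 3
[-0.002, -0.002, 0.151] [-0.0, -0.0, -0.002]
[-0.002, -0.002, 0.151] [-0.0, -0.0, -0.002]
[-0.002, -0.002, 0.151] [-0.0, -0.0, -0.002]
```

apply_moves(xyz=[[0,0,0.15],[0,0,0.15],[0,0,0.1],[0,0,0.05],[0,0,0],[0,0,0],[0,0,0],[0,0,0]], rot=[[0,0,-0.004],[0,0,0],[0,0,0],[0,0,0],[0,0,0],[0,0,0],[0,0,0],[0,0,0]], hand=[1,1,1,1,-1,-1,-1,-1], force=60)

```text
clock: 6.9
position: [0.4654, 0.4032, 0.0166]
ee_rot: [-0.001, 0.989, 0.145, 0.002]
contact_force: [-0.4, -1.0, 5.8]
width: 0.0351
gripper_force: 63.2
```

apply_moves(xyz=[[0,0,0],[0,0,0],[0,0,-0.1],[0,0,-0.19],[0,0,-0.19],[0,0,-0.19],[0,0,-0.1],[0,0,0]], rot=[[0,0,0],[0,0,0],[0,0,0],[0,0,0],[0,0,0],[0,0,0],[0,0,0],[0,0,0]], hand=[-1,-1,-1,-1,-1,-1,-1,-1])

```text
clock: 7.9
position: [0.4648, 0.4034, 0.248]
ee_rot: [-0.001, 0.989, 0.145, 0.002]
contact_force: [0.8, 1.3, -4.8]
width: 0.0352
gripper_force: 62.2
```

```bash
python3 - <<'E'
from h import *
c=cam('wrist');keep(c,'w5')
go((.6324+.0006,-.0443,.28),8.98,n=10)
E
```

```text
t 7.95 pos [0.4637 0.4026 0.2455] xdir 16.72 tilt [ 0.e+00  3.e-04 -1.e+00] rows 10
[0.011, 0.159, -0.012] [-0.0, -0.0, 0.013]
[0.013, 0.159, -0.012] [-0.0, -0.0, 0.013]
[0.015, 0.159, -0.012] [-0.0, -0.0, 0.013]
[0.018, 0.158, -0.012] [-0.0, -0.0, 0.013]
[0.02, 0.158, -0.012] [-0.0, -0.0, 0.013]
[0.022, 0.158, -0.012] [-0.0, -0.0, 0.013]
[0.024, 0.157, -0.012] [-0.0, -0.0, 0.013]
[0.026, 0.157, -0.012] [-0.0, -0.0, 0.013]
[0.028, 0.157, -0.012] [-0.0, -0.0, 0.013]
[0.03, 0.156, -0.012] [-0.0, -0.0, 0.013]
```

View pics/w5.png

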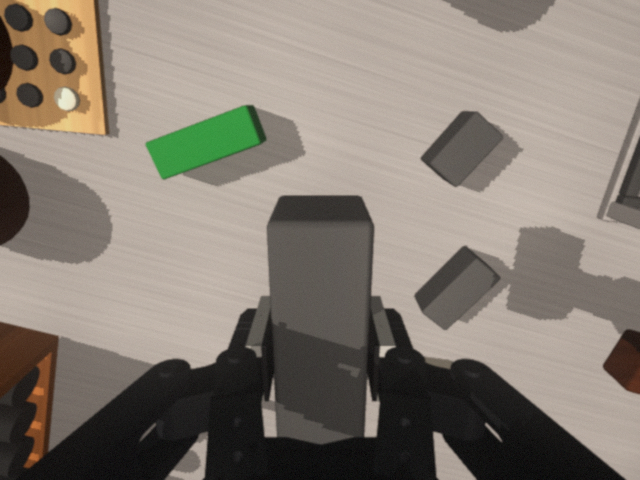

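Long blank (320,320) is gripped squarely and at mid-length.

apply_moves(xyz=[[0.011,0.159,-0.012],[0.013,0.159,-0.012],[0.015,0.159,-0.012],[0.018,0.158,-0.012],[0.02,0.158,-0.012],[0.022,0.158,-0.012],[0.024,0.157,-0.012],[0.026,0.157,-0.012]], rot=[[0,0,0.013],[0,0,0.013],[0,0,0.013],[0,0,0.013],[0,0,0.013],[0,0,0.013],[0,0,0.013],[0,0,0.013]], hand=[-1,-1,-1,-1,-1,-1,-1,-1])

```text
clock: 8.95
position: [0.5982, 0.0437, 0.271]
ee_rot: [-0.001, 0.996, 0.091, -0.003]
contact_force: [0.3, 0.2, -4.1]
width: 0.035
gripper_force: 62.2
```

apply_moves(xyz=[[0.028,0.157,-0.012],[0.03,0.156,-0.012],[0,0,0],[0,0,0],[0,0,0]], rot=[[0,0,0.013],[0,0,0.013],[0,0,0],[0,0,0],[0,0,0]], hand=[-1,-1,-1,-1,-1])

```text
clock: 9.57
position: [0.6319, -0.0431, 0.2804]
ee_rot: [-0.001, 0.997, 0.078, -0.001]
contact_force: [0.5, -0.2, -3.7]
width: 0.0345
gripper_force: 62.4
```

```bash
python3 - <<'E'
from h import *
go((.633,-.0443,.06),8.98)
E
```

```text
t 9.575 pos [ 0.6319 -0.0431  0.2804] xdir 8.98 tilt [-0.0027  0.0011 -1.    ] rows 4
[0.001, 0.001, 0.184] [-0.0, 0.001, 0.0]
[0.001, 0.001, 0.184] [-0.0, 0.001, 0.0]
[0.001, 0.001, 0.184] [-0.0, 0.001, 0.0]
[0.001, 0.001, 0.184] [-0.0, 0.001, 0.0]
```

Lower to z ≈ 0.06, then check for alignment.

apply_moves(xyz=[[0.002,0.003,0.18],[0.002,0.002,0.18],[0,0,0.18],[0,0,0.14],[0,0,0.05],[0,0,0],[0,0,0]], rot=[[0,0,0],[0,0,0],[0,0,0],[0,0,0],[0,0,0],[0,0,0],[0,0,0]], hand=[-1,-1,-1,-1,-1,-1,-1])

```text
clock: 10.45
position: [0.636, -0.0457, 0.0649]
ee_rot: [0.001, 0.997, 0.078, 0.002]
contact_force: [0.7, -1.0, -3.2]
width: 0.0349
gripper_force: 62.3
```

```bash
python3 - <<'E'
from h import *
go((.633,-.0443,.03),8.98)
E
```

```text
t 10.45 pos [ 0.636  -0.0457  0.0649] xdir 8.93 tilt [ 4.3e-03 -7.0e-04 -1.0e+00] rows 1
[-0.01, -0.006, 0.116] [0.001, -0.004, -0.001]
```

apply_moves(xyz=[[-0.005,-0.003,0],[0,0,0],[0,0,0],[0,0,0]], rot=[[0,0,0],[0,0,0],[0,0,0],[0,0,0]], hand=[-1,-1,-1,-1])

```text
clock: 10.95
position: [0.6327, -0.0451, 0.0629]
ee_rot: [-0.0, 0.997, 0.078, 0.0]
contact_force: [-0.5, 0.3, -3.8]
width: 0.0349
gripper_force: 62.3
```

```bash
python3 - <<'E'
from h import *
go((.633,-.0443,.03),8.98)
E
```

```text
t 10.95 pos [ 0.6327 -0.0451  0.0629] xdir 8.9 tilt [ 4.e-04  1.e-04 -1.e+00] rows 1
[0.001, -0.002, 0.11] [-0.0, -0.0, -0.001]
```

apply_moves(xyz=[[0,-0.002,0.04],[0,0,0.04],[0,0,0.025],[0,0,0.005],[0,0,0],[0,0,0]], rot=[[0,0,0],[0,0,0],[0,0,0],[0,0,0],[0,0,0],[0,0,0]], hand=[-1,-1,-1,-1,-1,-1])

```text
clock: 11.7
position: [0.6328, -0.0445, 0.0299]
ee_rot: [0.0, 0.997, 0.078, 0.0]
contact_force: [0.2, -0.2, -3.1]
width: 0.0351
gripper_force: 62.4
```

apply_moves(xyz=[[0,0,0.004],[0,0,0],[0,0,0],[0,0,0],[0,0,-0.05],[0,0,-0.19],[0,0,-0.19],[0,0,-0.19]], rot=[[0,0,0],[0,0,0],[0,0,0],[0,0,0],[0,0,0],[0,0,0],[0,0,0],[0,0,0]], hand=[-1,0.15,0.15,0.15,0.15,0.15,0.15,0.15])

```text
clock: 12.7
position: [0.6325, -0.0444, 0.2177]
ee_rot: [0.0, 0.997, 0.078, 0.001]
contact_force: [1.0, 0.5, -0.7]
width: 0.0492
gripper_force: 0.0
```

apply_moves(xyz=[[0,0,-0.12],[0,0,0],[0,0,0]], rot=[[0,0,0],[0,0,0],[0,0,0]], hand=[0.15,0.15,1])

```text
clock: 13.08
position: [0.6319, -0.0444, 0.2503]
ee_rot: [-0.0, 0.997, 0.078, -0.0]
contact_force: [-0.8, -0.7, 0.2]
width: 0.0657
gripper_force: 0.0
```

```bash
python3 - <<'E'
from h import *
c=cam('wrist');keep(c,'w6')
for t in tops(c,zt=.052):print([np.round(x,4) for x in t])
print('counter')
for t in tops(c,zt=.04):print([np.round(x,4) for x in t])
go((.408,.2374,.25),-22.8,n=9)
E
```

```text
[array([0.4189, 0.2279]), np.float64(74.9304), np.float64(32.3447), np.float64(-22.4234), array([ 36.1075, 353.251 ])]
[array([ 0.5208, -0.2811]), np.float64(64.5913), np.float64(22.5819), np.float64(10.4209), array([529.4324, 334.9054])]
[array([ 0.691, -0.042]), np.float64(53.0362), np.float64(21.8023), np.float64(-81.1419), array([328.5, 133. ])]
counter
[array([0.4085, 0.237 ]), np.float64(77.556), np.float64(33.4781), np.float64(-22.4234), array([ 36.1075, 353.251 ])]
[array([ 0.5139, -0.2899]), np.float64(66.8545), np.float64(23.3732), np.float64(10.4208), array([529.4324, 334.9054])]
[array([ 0.6901, -0.0424]), np.float64(54.8946), np.float64(22.5662), np.float64(-81.1419), array([328.5, 133. ])]
t 13.125 pos [ 0.6316 -0.0443  0.2494] xdir 8.9 tilt [-2.3e-03  5.0e-04 -1.0e+00] rows 9
[-0.066, -0.116, 0.0] [-0.0, 0.0, 0.059]
[-0.073, -0.112, 0.0] [-0.0, 0.0, 0.059]
[-0.079, -0.107, -0.0] [-0.0, 0.0, 0.059]
[-0.086, -0.102, -0.0] [-0.0, 0.0, 0.059]
[-0.092, -0.096, -0.0] [-0.0, 0.0, 0.059]
[-0.098, -0.091, -0.0] [-0.0, 0.0, 0.059]
[-0.103, -0.084, -0.0] [-0.0, 0.0, 0.059]
[-0.108, -0.078, -0.0] [-0.0, 0.0, 0.059]
[-0.113, -0.071, -0.0] [-0.0, 0.0, 0.059]
```

View pics/w6.png

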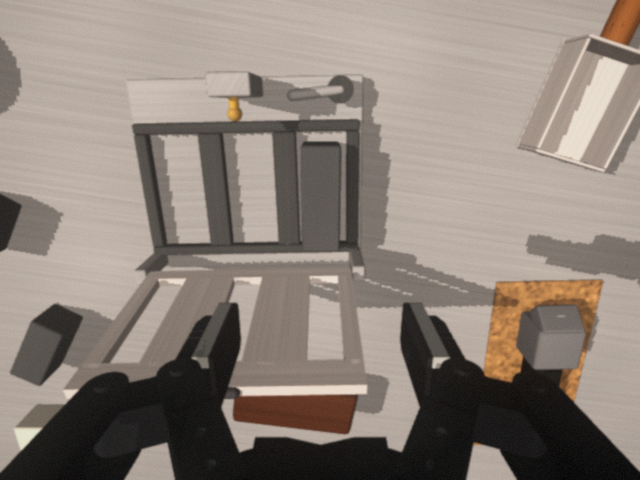

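The long blank lies in bay 0 (320,195), flush. Next is the mid blank.

apply_moves(xyz=[[-0.066,-0.116,0],[-0.073,-0.112,0],[-0.079,-0.107,0],[-0.086,-0.102,0],[-0.092,-0.096,0],[-0.098,-0.091,0],[-0.103,-0.084,0],[-0.108,-0.078,0]], rot=[[0,0,0.059],[0,0,0.059],[0,0,0.059],[0,0,0.059],[0,0,0.059],[0,0,0.059],[0,0,0.059],[0,0,0.059]], hand=[1,1,1,1,1,1,1,1])

```text
clock: 14.12
position: [0.4319, 0.2068, 0.2488]
ee_rot: [0.001, 0.985, -0.17, -0.002]
contact_force: [-0.0, 0.4, 0.1]
width: 0.0855
gripper_force: 0.0
```

apply_moves(xyz=[[-0.113,-0.071,0],[0,0,0.15],[0,0,0.15],[0,0,0.05],[0,0,0],[0,0,0],[0,0,0]], rot=[[0,0,0.059],[0,0,0],[0,0,0],[0,0,0],[0,0,0],[0,0,0],[0,0,0]], hand=[1,1,1,1,1,1,1])

```text
clock: 15.0
position: [0.4095, 0.2378, 0.1463]
ee_rot: [-0.001, 0.98, -0.199, 0.001]
contact_force: [0.4, 0.1, -0.4]
width: 0.0859
gripper_force: 0.0
```

```bash
python3 - <<'E'
from h import *
c=cam('wrist');keep(c,'w7')
for t in tops(c,zt=.04):print([np.round(x,4) for x in t])
go((.408,.2374,.015),-22.8,n=3)
E
```

```text
[array([0.4081, 0.2373]), np.float64(77.7622), np.float64(35.5324), np.float64(-22.4464), array([322.0125, 230.4868])]
[array([0.422 , 0.0703]), np.float64(85.8654), np.float64(47.0753), np.float64(64.517), array([563.5, 116. ])]
[array([0.5447, 0.2921]), np.float64(58.1093), np.float64(32.922), np.float64(-21.9431), array([149.1515,  66.674 ])]
t 15.05 pos [0.4095 0.2378 0.1463] xdir -22.96 tilt [ 1.7e-03  7.0e-04 -1.0e+00] rows 3
[-0.002, 0.001, 0.146] [-0.0, -0.0, -0.001]
[-0.001, 0.001, 0.146] [-0.0, -0.0, -0.001]
[-0.001, 0.001, 0.146] [-0.0, -0.0, -0.001]
```

apply_moves(xyz=[[-0.004,0.002,0.15],[0,0,0.15],[0,0,0.1],[0,0,0.036],[0,0,0],[0,0,0],[0,0,0],[0,0,0]], rot=[[0,0,-0.005],[0,0,0],[0,0,0],[0,0,0],[0,0,0],[0,0,0],[0,0,0],[0,0,0]], hand=[1,1,1,1,-1,-1,-1,-1], force=60)

```text
clock: 16.05
position: [0.4086, 0.2378, 0.0161]
ee_rot: [-0.001, 0.981, -0.196, 0.001]
contact_force: [0.2, -0.7, 6.2]
width: 0.0347
gripper_force: 62.0
```

apply_moves(xyz=[[0,0,0],[0,0,0],[0,0,-0.1],[0,0,-0.19],[0,0,-0.19],[0,0,-0.19],[0,0,-0.19],[0,0,0]], rot=[[0,0,0],[0,0,0],[0,0,0],[0,0,0],[0,0,0],[0,0,0],[0,0,0],[0,0,0]], hand=[-1,-1,-1,-1,-1,-1,-1,-1])

```text
clock: 17.05
position: [0.4098, 0.2385, 0.2776]
ee_rot: [-0.003, 0.981, -0.196, 0.005]
contact_force: [1.2, -0.1, -3.7]
width: 0.0351
gripper_force: 61.5
```

```bash
python3 - <<'E'
from h import *
c=cam('wrist');keep(c,'w8')
go((.6215,.0248,.285),8.98,n=7)
E
```

```text
t 17.1 pos [0.4079 0.2377 0.2744] xdir -22.65 tilt [ 0.004   0.0017 -1.    ] rows 7
[0.133, 0.054, -0.005] [-0.0, -0.001, -0.075]
[0.128, 0.065, -0.005] [-0.0, -0.001, -0.075]
[0.123, 0.075, -0.005] [-0.0, -0.001, -0.075]
[0.116, 0.084, -0.005] [-0.0, -0.001, -0.075]
[0.109, 0.093, -0.005] [-0.0, -0.001, -0.075]
[0.102, 0.101, -0.005] [-0.0, -0.001, -0.075]
[0.094, 0.109, -0.005] [-0.0, -0.001, -0.075]
```

apply_moves(xyz=[[0.133,0.054,-0.005],[0.128,0.065,-0.005],[0.123,0.075,-0.005],[0.116,0.084,-0.005],[0.109,0.093,-0.005],[0.102,0.101,-0.005],[0.094,0.109,-0.005],[0,0,0]], rot=[[0,0,-0.075],[0,0,-0.075],[0,0,-0.075],[0,0,-0.075],[0,0,-0.075],[0,0,-0.075],[0,0,-0.075],[0,0,0]], hand=[-1,-1,-1,-1,-1,-1,-1,-1])

```text
clock: 18.1
position: [0.6216, 0.0217, 0.279]
ee_rot: [0.0, 0.997, 0.076, -0.003]
contact_force: [-1.0, 0.8, -3.6]
width: 0.0352
gripper_force: 61.4
```

apply_moves(xyz=[[0,0,0.19],[0,0,0.19],[0,0,0.19],[0,0,0.12],[0,0,0.05],[0,0,0],[0,0,0],[0,0,0]], rot=[[0,0,0],[0,0,0],[0,0,0],[0,0,0],[0,0,0],[0,0,0],[0,0,0],[0,0,0]], hand=[-1,-1,-1,-1,-1,-1,-1,-1])

```text
clock: 19.1
position: [0.6221, 0.0243, 0.0631]
ee_rot: [0.0, 0.997, 0.077, 0.002]
contact_force: [0.2, -0.0, -3.7]
width: 0.0349
gripper_force: 61.3
```

apply_moves(xyz=[[0,0,0],[0,0,0],[0,0,0]], rot=[[0,0,0],[0,0,0],[0,0,0]], hand=[-1,-1,-1])

```text
clock: 19.48
position: [0.6209, 0.0243, 0.0614]
ee_rot: [-0.0, 0.997, 0.077, 0.0]
contact_force: [-0.2, 0.1, -3.1]
width: 0.0348
gripper_force: 61.3
```

```bash
python3 - <<'E'
from h import *
go((.6215,.0248,.029),8.98)
E
```

```text
t 19.475 pos [0.6209 0.0243 0.0614] xdir 8.84 tilt [ 3.e-04  0.e+00 -1.e+00] rows 1
[0.002, -0.001, 0.108] [0.0, -0.0, -0.002]
```

apply_moves(xyz=[[0.002,-0.001,0.04],[0,0,0.04],[0,0,0.022],[0,0,0.006],[0,0,0],[0,0,0]], rot=[[0,0,-0.002],[0,0,0],[0,0,0],[0,0,0],[0,0,0],[0,0,0]], hand=[-1,-1,-1,-1,-1,-1])

```text
clock: 20.23
position: [0.6218, 0.0247, 0.029]
ee_rot: [0.0, 0.997, 0.078, 0.0]
contact_force: [-0.1, -0.2, -2.7]
width: 0.0352
gripper_force: 61.6
```

apply_moves(xyz=[[0,0,0],[0,0,0],[0,0,0],[0,0,-0.05],[0,0,-0.19],[0,0,-0.19],[0,0,-0.19],[0,0,-0.13]], rot=[[0,0,0],[0,0,0],[0,0,0],[0,0,0],[0,0,0],[0,0,0],[0,0,0],[0,0,0]], hand=[0.15,0.15,0.15,0.15,0.15,0.15,0.15,0.15])

```text
clock: 21.22
position: [0.6221, 0.0248, 0.2586]
ee_rot: [0.0, 0.997, 0.078, 0.003]
contact_force: [0.8, -0.3, 0.3]
width: 0.0493
gripper_force: 0.0
```

```bash
python3 - <<'E'
from h import *
c=cam('wrist');keep(c,'w9')
go((.5445,.2915,.15),-22.3,n=7)
E
```

```text
t 21.275 pos [0.6244 0.0246 0.2637] xdir 8.98 tilt [ 0.0144 -0.001  -0.9999] rows 7
[-0.019, -0.132, 0.053] [-0.0, -0.002, 0.074]
[-0.029, -0.13, 0.054] [-0.0, -0.002, 0.074]
[-0.039, -0.127, 0.054] [-0.0, -0.002, 0.074]
[-0.048, -0.124, 0.054] [-0.0, -0.002, 0.074]
[-0.058, -0.12, 0.054] [-0.0, -0.002, 0.074]
[-0.067, -0.115, 0.054] [-0.0, -0.002, 0.074]
[-0.075, -0.109, 0.054] [-0.0, -0.002, 0.074]
```

apply_moves(xyz=[[-0.019,-0.132,0.053],[-0.029,-0.13,0.054],[-0.039,-0.127,0.054],[-0.048,-0.124,0.054],[-0.058,-0.12,0.054],[-0.067,-0.115,0.054],[-0.075,-0.109,0.054],[0,0,0]], rot=[[0,0,0.074],[0,0,0.074],[0,0,0.074],[0,0,0.074],[0,0,0.074],[0,0,0.074],[0,0,0.074],[0,0,0]], hand=[1,1,1,1,1,1,1,1])

```text
clock: 22.28
position: [0.5378, 0.294, 0.14]
ee_rot: [0.0, 0.982, -0.19, -0.001]
contact_force: [0.2, -0.8, 0.1]
width: 0.0854
gripper_force: 0.0
```

apply_moves(xyz=[[0,0,0],[0,0,0],[0,0,0]], rot=[[0,0,0],[0,0,0],[0,0,0]], hand=[1,1,1])

```text
clock: 22.65
position: [0.5403, 0.291, 0.1414]
ee_rot: [-0.0, 0.981, -0.192, 0.0]
contact_force: [0.9, -1.0, -0.2]
width: 0.0853
gripper_force: 0.0
```

```bash
python3 - <<'E'
from h import *
c=cam('wrist');keep(c,'w10')
for t in tops(c,zt=.04):print([np.round(x,4) for x in t])
go((.5445,.2915,.015),-22.3,n=3)
E
```

```text
[array([0.5446, 0.2911]), np.float64(56.6457), np.float64(35.2577), np.float64(-22.2165), array([317.9912, 226.9832])]
[array([0.6694, 0.3119]), np.float64(98.9735), np.float64(53.2979), np.float64(67.7537), array([199.5,  50.5])]
t 22.7 pos [0.5403 0.2911 0.1412] xdir -22.18 tilt [ 9.e-04  3.e-04 -1.e+00] rows 3
[0.004, -0.002, 0.14] [-0.0, -0.0, 0.001]
[0.004, -0.002, 0.14] [-0.0, -0.0, 0.001]
[0.004, -0.002, 0.14] [-0.0, -0.0, 0.001]
```

View pics/w9.png

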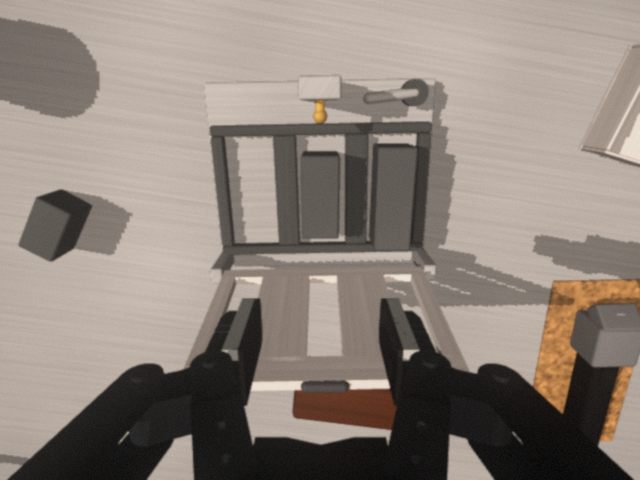

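The mid blank lies in bay 1 (320,195) and the long one in bay 0 (397,197), both seated. Now the short blank.

apply_moves(xyz=[[0.012,-0.005,0.15],[0,0,0.15],[0,0,0.09],[0,0,0.03],[0,0,0],[0,0,0],[0,0,0],[0,0,0]], rot=[[0,0,0.002],[0,0,0],[0,0,0],[0,0,0],[0,0,0],[0,0,0],[0,0,0],[0,0,0]], hand=[1,1,1,1,1,-1,-1,-1], force=60)

```text
clock: 23.7
position: [0.5442, 0.2921, 0.0161]
ee_rot: [-0.0, 0.981, -0.193, 0.001]
contact_force: [2.5, 0.6, -0.5]
width: 0.0348
gripper_force: 61.3
```

apply_moves(xyz=[[0,0,0],[0,0,0],[0,0,-0.1],[0,0,-0.19],[0,0,-0.15],[0,0,0],[0,0,0],[0,0,0]], rot=[[0,0,0],[0,0,0],[0,0,0],[0,0,0],[0,0,0],[0,0,0],[0,0,0],[0,0,0]], hand=[-1,-1,-1,-1,-1,-1,-1,-1])

```text
clock: 24.7
position: [0.542, 0.2913, 0.1443]
ee_rot: [0.001, 0.981, -0.193, -0.002]
contact_force: [0.2, -0.5, -2.8]
width: 0.0349
gripper_force: 61.6
```

```bash
python3 - <<'E'
from h import *
go((.6106,.094,.15),8.98,n=5)
E
```

```text
t 24.7 pos [0.542  0.2913 0.1443] xdir -22.23 tilt [-0.0044 -0.0017 -1.    ] rows 5
[0.092, 0.104, -0.004] [0.0, 0.001, -0.104]
[0.08, 0.114, -0.004] [0.0, 0.001, -0.104]
[0.067, 0.122, -0.004] [0.0, 0.001, -0.104]
[0.054, 0.128, -0.004] [0.0, 0.001, -0.104]
[0.039, 0.134, -0.004] [0.0, 0.001, -0.104]
```

apply_moves(xyz=[[0.092,0.104,-0.004],[0.08,0.114,-0.004],[0.067,0.122,-0.004],[0.054,0.128,-0.004],[0.039,0.134,-0.004],[0,0,0],[0,0,0.15],[0,0,0.13]], rot=[[0,0,-0.104],[0,0,-0.104],[0,0,-0.104],[0,0,-0.104],[0,0,-0.104],[0,0,0],[0,0,0],[0,0,0]], hand=[-1,-1,-1,-1,-1,-1,-1,-1])

```text
clock: 25.7
position: [0.6108, 0.0953, 0.0665]
ee_rot: [-0.0, 0.997, 0.078, -0.001]
contact_force: [0.8, 0.9, -2.5]
width: 0.0351
gripper_force: 61.5
```

apply_moves(xyz=[[0,0,0],[0,0,0],[0,0,0],[0,0,0],[0,0,0]], rot=[[0,0,0],[0,0,0],[0,0,0],[0,0,0],[0,0,0]], hand=[-1,-1,-1,-1,-1])

```text
clock: 26.32
position: [0.6124, 0.0948, 0.0696]
ee_rot: [-0.0, 0.997, 0.078, 0.001]
contact_force: [-0.2, 0.8, -2.6]
width: 0.0351
gripper_force: 61.4
```

```bash
python3 - <<'E'
from h import *
go((.6106,.094,.029),8.98)
E
```

```text
t 26.325 pos [0.6124 0.0948 0.0696] xdir 8.97 tilt [ 1.5e-03  2.0e-04 -1.0e+00] rows 1
[-0.007, 0.002, 0.135] [0.0, -0.001, -0.0]
```

apply_moves(xyz=[[-0.007,0.002,0.06],[0,0,0.04],[0,0,0.025],[0,0,0.01],[0,0,0],[0,0,0]], rot=[[0,0,0],[0,0,0],[0,0,0],[0,0,0],[0,0,0],[0,0,0]], hand=[-1,-1,-1,-1,-1,-1])

```text
clock: 27.08
position: [0.6104, 0.0938, 0.0285]
ee_rot: [-0.0, 0.997, 0.078, 0.0]
contact_force: [-0.3, 0.4, -3.1]
width: 0.0347
gripper_force: 61.6
```

apply_moves(xyz=[[0,0,0],[0,0,0],[0,0,0],[0,0,-0.05],[0,0,-0.19],[0,0,-0.19],[0,0,-0.19],[0,0,-0.17]], rot=[[0,0,0],[0,0,0],[0,0,0],[0,0,0],[0,0,0],[0,0,0],[0,0,0],[0,0,0]], hand=[0.15,0.15,0.15,0.15,0.15,0.15,0.15,0.15])

```text
clock: 28.08
position: [0.61, 0.0938, 0.269]
ee_rot: [0.0, 0.997, 0.078, 0.002]
contact_force: [0.7, -0.2, -0.1]
width: 0.049
gripper_force: 0.0
```

```bash
cat >> h.py <<'E'
qj=np.load('jig.npy')
def J(x,y,z):
    a=qj[2];return np.array([qj[0]+np.cos(a)*x-np.sin(a)*y,qj[1]+np.sin(a)*x+np.cos(a)*y,z])
def loc(p):
    a=qj[2];d=np.array(p[:2])-qj[:2];return np.array([np.cos(a)*d[0]+np.sin(a)*d[1],-np.sin(a)*d[0]+np.cos(a)*d[1]]).round(4)
E
python3 - <<'E'
from h import *
c=cam('wrist');keep(c,'w11')
go(J(-.145,.035,.27),8.98,n=4)
E
```

```text
t 28.125 pos [0.6133 0.094  0.2767] xdir 8.97 tilt [ 1.640e-02  7.000e-04 -9.999e-01] rows 4
[-0.123, 0.029, 0.004] [0.0, -0.004, -0.0]
[-0.123, 0.029, 0.004] [0.0, -0.004, -0.0]
[-0.123, 0.029, 0.005] [0.0, -0.004, -0.0]
[-0.123, 0.029, 0.005] [0.0, -0.004, -0.0]
```

View pics/w11.png

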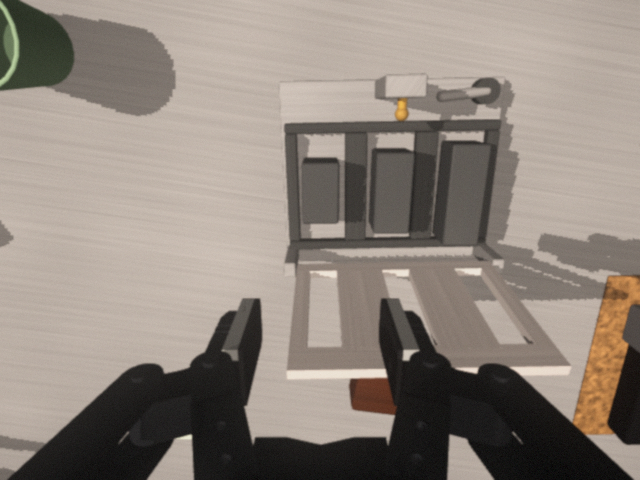

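All three blanks are seated: (322,190), (393,190), (467,192). Now the cover.

apply_moves(xyz=[[-0.123,0.029,0.004],[-0.123,0.029,0.004],[-0.123,0.029,0.004],[-0.123,0.029,0.004],[0,0,0],[0,0,0],[0,0,0],[0,0,0]], rot=[[0,0,0],[0,0,0],[0,0,0],[0,0,0],[0,0,0],[0,0,0],[0,0,0],[0,0,0]], hand=[-1,-1,-1,-1,-1,-1,-1,-1])

```text
clock: 29.12
position: [0.4704, 0.0366, 0.2603]
ee_rot: [-0.0, 0.997, 0.078, -0.0]
contact_force: [-1.5, -0.6, 0.1]
width: -0.0003
gripper_force: 0.0
```

```bash
python3 - <<'E'
from h import *
s=status.get_state();print(s['qpos'].round(2),s['width'])
c=cam('wrist');keep(c,'w12')
print(loc(s['position']))
go(J(-.145,.035,.178),8.98)
E
```

```text
[-0.07  0.1   1.66  0.    1.38  1.34] -0.00025550800400322824
[-0.1474  0.0352]
t 29.175 pos [0.4702 0.0366 0.2602] xdir 8.99 tilt [-3.e-04  2.e-04 -1.e+00] rows 2
[0.004, 0.0, 0.137] [-0.0, 0.0, 0.0]
[0.004, 0.0, 0.137] [-0.0, 0.0, 0.0]
```

apply_moves(xyz=[[0,0,0.13],[0.004,0,0.13],[0.05,0,0],[0.06,0,0],[0.06,0,0],[0.03,0,0],[0,0,0],[0,0,0]], rot=[[0,0,0],[0,0,0],[0,0,0],[0,0,0],[0,0,0],[0,0,0],[0,0,0],[0,0,0]], hand=[-1,-1,-1,-1,-1,-1,-1,-1])

```text
clock: 30.18
position: [0.5297, 0.0459, 0.1825]
ee_rot: [-0.0, 0.997, 0.078, -0.0]
contact_force: [0.3, -1.2, 0.4]
width: -0.0004
gripper_force: 0.1
```

```bash
python3 - <<'E'
from h import *
s=status.get_state();print(loc(s['position']),s['contact_force'])
c=cam('side');keep(c,'s1')
cv2.imwrite('pics/s1c.png',cv2.resize(c['px'][100:320,260:480,::-1],None,fx=2.7,fy=2.7))
E
```

```text
[-0.0874  0.0351] [ 0.2723432  -1.22093666  0.39459939]
```

View pics/s1c.png

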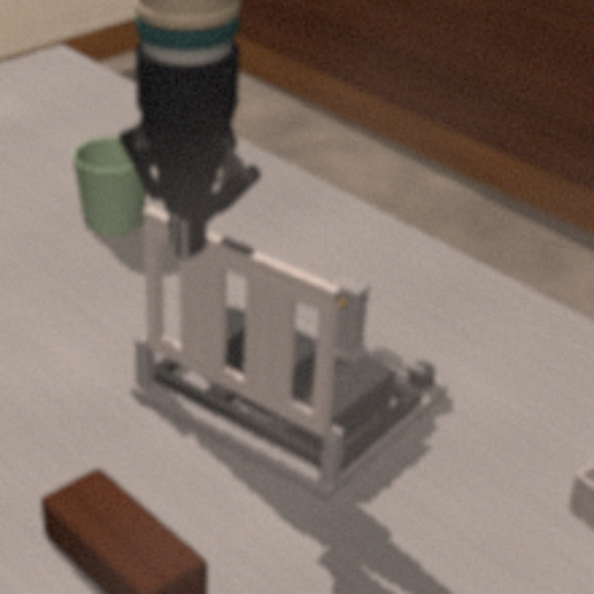

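The fingers (185,235 in the crop) are behind the cover at the bar between the slots; continue along the arc.

apply_moves(xyz=[[0.053,0,0.005],[0.053,0,0.005],[0.05,0,0.018],[0.05,0,0.018],[0.043,0,0.032],[0.043,0,0.032],[0.034,0,0.041],[0.034,0,0.041]], rot=[[0,0,0],[0,0,0],[0,0,0],[0,0,0],[0,0,0],[0,0,0],[0,0,0],[0,0,0]], hand=[-1,-1,-1,-1,-1,-1,-1,-1])

```text
clock: 31.22
position: [0.6372, 0.0629, 0.1239]
ee_rot: [-0.0, 0.997, 0.078, -0.0]
contact_force: [-1.8, 0.3, 1.2]
width: -0.0001
gripper_force: 0.9
```

apply_moves(xyz=[[0.022,0,0.048],[0.022,0,0.048],[0.01,0,0.035],[0.01,0,0.035],[0,0,0],[0,0,0]], rot=[[0,0,0],[0,0,0],[0,0,0],[0,0,0],[0,0,0],[0,0,0]], hand=[-1,-1,-1,-1,-1,-1])

```text
clock: 31.98
position: [0.6552, 0.0656, 0.0751]
ee_rot: [0.0, 0.997, 0.078, -0.001]
contact_force: [-2.1, 1.8, 1.9]
width: -0.0001
gripper_force: 1.1
```

```bash
python3 - <<'E'
from h import *
s=status.get_state();print(loc(s['position']),s['position'][2],s['contact_force'])
E
```

```text
[0.0396 0.035 ] 0.07507250140337113 [-2.05910969  1.83328494  1.87769866]
```

apply_moves(xyz=[[0.01,0,0.013],[0.01,0,0.013],[0,0,0.013],[0,0,0.01],[0,0,0.01],[0,0,0],[0,0,0],[0,0,0]], rot=[[0,0,0],[0,0,0],[0,0,0],[0,0,0],[0,0,0],[0,0,0],[0,0,0],[0,0,0]], hand=[-1,-1,-1,-1,-1,-1,-1,-1])

```text
clock: 32.98
position: [0.6613, 0.0662, 0.0599]
ee_rot: [0.0, 0.997, 0.078, 0.0]
contact_force: [-6.2, -1.4, 14.4]
width: -0.0002
gripper_force: 7.7
```

```bash
python3 - <<'E'
from h import *
s=status.get_state();print(loc(s['position']),s['position'][2],s['contact_force'])
E
```

```text
[0.0458 0.0346] 0.05992860485757151 [-6.21561589 -1.38187838 14.40483347]
```

apply_moves(xyz=[[0,0,0.01],[0,0,0.01],[0,0,0],[0,0,0]], rot=[[0,0,0],[0,0,0],[0,0,0],[0,0,0]], hand=[-1,-1,-1,-1])

```text
clock: 33.48
position: [0.6614, 0.0662, 0.0595]
ee_rot: [0.001, 0.997, 0.078, 0.001]
contact_force: [-15.1, -1.3, 41.0]
width: -0.0001
gripper_force: 20.2
```

apply_moves(xyz=[[0,0,-0.04],[0,0,-0.08],[0,0,-0.15],[0,0,-0.19],[0,0,-0.19],[0,0,-0.19],[0,0,0],[0,0,0]], rot=[[0,0,0],[0,0,0],[0,0,0],[0,0,0],[0,0,0],[0,0,0],[0,0,0],[0,0,0]], hand=[-1,-1,-1,-1,-1,-1,-1,-1])

```text
clock: 34.48
position: [0.6619, 0.0666, 0.3023]
ee_rot: [0.0, 0.997, 0.078, -0.0]
contact_force: [-0.1, 0.1, -0.4]
width: -0.0002
gripper_force: 0.0
```

```bash
python3 - <<'E'
from h import *
c=cam('wrist');keep(c,'w13')
s=status.get_state();print(s['position'])
E
```

```text
[0.66128712 0.06658461 0.30125303]
```

View pics/w13.png

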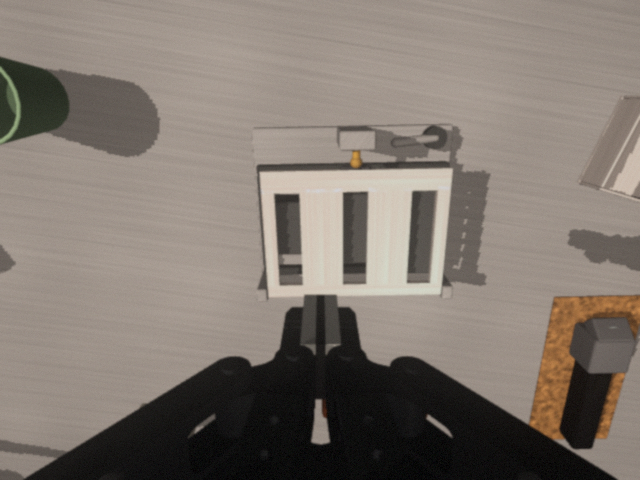

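The cover is shut, with the catch ball (355,158) over its front rail. The wand is on the mat at about (590,385).

```bash
python3 - <<'E'
from h import *
a=load('scene0');b=load('side0')
print(plane(a,[(248,118),(213,157)],.04),plane(b,[(405,412),(449,349)],.04))
c=load('w13');print(plane(c,[(603,370),(580,445)],.04))
print('mat',plane(c,[(553,297),(640,295),(530,430)],.004))
go((.42,-.32,.27),0,n=8)
E
```

```text
[[ 0.36045127 -0.33855258  0.04      ]
 [ 0.52744447 -0.31813073  0.04      ]] [[ 0.34650884 -0.36612728  0.04      ]
 [ 0.50154373 -0.32899104  0.04      ]]
[[ 0.48112833 -0.32705302  0.04      ]
 [ 0.35697282 -0.34507445  0.04      ]]
mat [[ 0.55596692 -0.25429231  0.004     ]
 [ 0.57615869 -0.36418549  0.004     ]
 [ 0.33877102 -0.29858559  0.004     ]]
t 34.525 pos [0.6613 0.0666 0.3013] xdir 8.96 tilt [-0.0026  0.     -1.    ] rows 8
[-0.124, 0.143, 0.013] [-0.0, 0.0, 0.019]
[-0.122, 0.146, 0.013] [-0.0, 0.0, 0.019]
[-0.119, 0.148, 0.013] [-0.0, 0.0, 0.019]
[-0.116, 0.151, 0.013] [-0.0, 0.0, 0.019]
[-0.113, 0.153, 0.013] [-0.0, 0.0, 0.019]
[-0.11, 0.155, 0.013] [-0.0, 0.0, 0.019]
[-0.107, 0.157, 0.013] [-0.0, 0.0, 0.019]
[-0.104, 0.159, 0.013] [-0.0, 0.0, 0.019]
```

apply_moves(xyz=[[-0.124,0.144,0.013],[-0.124,0.144,0.013],[-0.124,0.144,0.013],[-0.124,0.144,0.013],[-0.124,0.144,0.013],[-0.124,0.144,0.013],[-0.124,0.144,0.013],[-0.124,0.144,0.013]], rot=[[0,0,0],[0,0,0],[0,0,0],[0,0,0],[0,0,0],[0,0,0],[0,0,0],[0,0,0]], hand=[1,1,1,1,1,1,1,1])

```text
clock: 35.52
position: [0.4198, -0.3219, 0.2697]
ee_rot: [-0.001, 0.997, 0.078, -0.001]
contact_force: [1.0, -1.0, 0.3]
width: 0.0853
gripper_force: 0.0
```

apply_moves(xyz=[[0,0,0],[0,0,0],[0,0,0]], rot=[[0,0,0],[0,0,0],[0,0,0]], hand=[1,1,1])

```text
clock: 35.9
position: [0.4221, -0.3198, 0.2714]
ee_rot: [-0.001, 0.997, 0.079, -0.0]
contact_force: [0.1, -0.6, 0.5]
width: 0.0852
gripper_force: 0.0
```

```bash
python3 - <<'E'
from h import *
c=cam('wrist');keep(c,'w14')
im=c['px'].astype(int);g=im.max(2)
# mat: orange
r=((im[...,0]-im[...,2]>45)&(im[...,0]>90)).astype(np.uint8)
m=max(cv2.findContours(cv2.morphologyEx(r,cv2.MORPH_OPEN,np.ones((3,3))),0,1)[0],key=cv2.contourArea)
P=plane(c,m[:,0],.004)[:,:2]*1000;print('mat',cv2.minAreaRect(P.astype(np.float32)))
for zt in(.04,):
  print(g[200:420:10,320],s:=None)
k=(g<50).astype(np.uint8);k=cv2.morphologyEx(k,cv2.MORPH_OPEN,np.ones((5,5)))
for q in cv2.findContours(k,0,1)[0]:
    if cv2.contourArea(q)>800:
        P=plane(c,q[:,0],.04)[:,:2]*1000;print(cv2.contourArea(q),cv2.boundingRect(q),cv2.minAreaRect(P.astype(np.float32)))
E
```

```text
mat ((449.6048889160156, -335.75567626953125), (240.07041931152344, 120.36454010009766), 10.245854377746582)
[147 163 162 140 178 151 162 171 172 170 170 172 174 176 174 177 166 166
 112 111 113 107] None
45896.0 (0, 313, 640, 167) ((160.74856567382812, -358.2577209472656), (252.1463165283203, 850.8381958007812), 9.146364212036133)
1531.0 (0, 146, 135, 76) ((389.3248596191406, -71.52657318115234), (128.24330139160156, 59.45868682861328), 89.3521499633789)
3354.0 (324, 132, 29, 128) ((417.1466979980469, -338.2619323730469), (130.97088623046875, 27.153240203857422), 10.579058647155762)
```

View pics/w14.png

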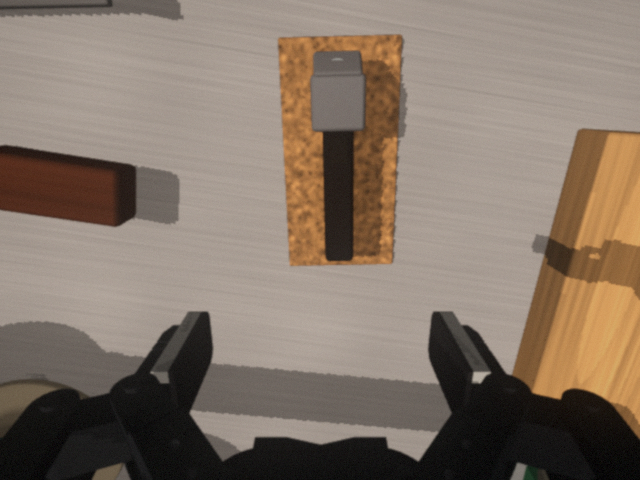

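The wand lies at (340,160) in view w14, head forward, at mid-mat. I'll grip just behind the head.

```bash
python3 - <<'E'
from h import *
go((.4578,-.3307,.06),10.4,n=4)
E
```

```text
t 35.95 pos [ 0.4222 -0.3198  0.2717] xdir 9.08 tilt [-3.e-04  9.e-04 -1.e+00] rows 4
[0.028, 0.014, 0.176] [-0.0, 0.0, -0.005]
[0.028, 0.014, 0.176] [-0.0, 0.0, -0.005]
[0.028, 0.014, 0.176] [-0.0, 0.0, -0.005]
[0.028, 0.014, 0.176] [-0.0, 0.0, -0.005]
```

apply_moves(xyz=[[0.028,0.014,0.15],[0.028,0.014,0.15],[0.028,0.014,0.15],[0.028,0.014,0.1],[0,0,0],[0,0,0],[0,0,0]], rot=[[0,0,-0.005],[0,0,-0.005],[0,0,-0.005],[0,0,-0.005],[0,0,0],[0,0,0],[0,0,0]], hand=[1,1,1,1,1,1,1])

```text
clock: 36.83
position: [0.4582, -0.3326, 0.1089]
ee_rot: [0.001, 0.996, 0.089, 0.001]
contact_force: [-0.0, 0.3, 0.6]
width: 0.0852
gripper_force: 0.0
```

```bash
python3 - <<'E'
from h import *
c=cam('wrist');keep(c,'w15')
s=status.get_state()
g=c['px'].max(2).astype(int)
k=((g<50)).astype(np.uint8);k=cv2.morphologyEx(k,cv2.MORPH_OPEN,np.ones((5,5)))
for q in cv2.findContours(k,0,1)[0]:
    if cv2.contourArea(q)>800:
        P=plane(c,q[:,0],.04)[:,:2]*1000;print(cv2.contourArea(q),cv2.boundingRect(q),cv2.minAreaRect(P.astype(np.float32)))
print('v profile at u 320',[(v,int(g[v,320])) for v in range(100,420,8)])
print('row 280',g[280,250:400:5])
go((.4578,-.3307,.0095),10.4)
E
```

```text
45126.5 (0, 313, 640, 167) ((347.40399169921875, -352.34564208984375), (142.60194396972656, 481.76409912109375), 9.986516952514648)
7850.5 (294, 215, 48, 183) ((416.52593994140625, -338.6376953125), (130.2991943359375, 28.209970474243164), 10.505208969116211)
v profile at u 320 [(100, 118), (108, 112), (116, 115), (124, 121), (132, 135), (140, 135), (148, 136), (156, 135), (164, 137), (172, 136), (180, 135), (188, 134), (196, 134), (204, 135), (212, 111), (220, 40), (228, 43), (236, 36), (244, 41), (252, 39), (260, 39), (268, 34), (276, 32), (284, 36), (292, 39), (300, 37), (308, 34), (316, 39), (324, 40), (332, 39), (340, 38), (348, 40), (356, 42), (364, 43), (372, 42), (380, 45), (388, 45), (396, 46), (404, 184), (412, 186)]
row 280 [227 205 188 181 202 190 202 198 143  59  39  41  42  41  37  41  36  34
  27 120 116 123 127 120 133 140 124 129 143 192]
t 36.875 pos [ 0.4581 -0.3326  0.1088] xdir 10.18 tilt [ 0.0022 -0.002  -1.    ] rows 2
[-0.0, -0.004, 0.165] [0.001, -0.001, -0.002]
[-0.0, -0.003, 0.165] [0.001, -0.001, -0.002]
```

apply_moves(xyz=[[0,-0.006,0.12],[0,0,0.12],[0,0,0.07],[0,0,0.02],[0,0,0],[0,0,0],[0,0,0],[0,0,0]], rot=[[0,0,-0.005],[0,0,0],[0,0,0],[0,0,0],[0,0,0],[0,0,0],[0,0,0],[0,0,0]], hand=[1,1,1,1,1,-1,-1,-1], force=60)

```text
clock: 37.88
position: [0.4574, -0.3306, 0.0086]
ee_rot: [0.0, 0.996, 0.091, 0.0]
contact_force: [0.1, 0.2, -0.5]
width: 0.0321
gripper_force: 0.0
```

apply_moves(xyz=[[0,0,0],[0,0,0],[0,0,0],[0,0,0]], rot=[[0,0,0],[0,0,0],[0,0,0],[0,0,0]], hand=[-1,-1,-1,-1])

```text
clock: 38.38
position: [0.4576, -0.3308, 0.0088]
ee_rot: [0.001, 0.996, 0.091, 0.001]
contact_force: [-0.8, -0.9, 6.4]
width: 0.029
gripper_force: 61.3
```

apply_moves(xyz=[[0,0,-0.08],[0,0,-0.12],[0,0,-0.12],[0,0,-0.1],[0,0,0],[0,0,0],[0,0,0]], rot=[[0,0,0],[0,0,0],[0,0,0],[0,0,0],[0,0,0],[0,0,0],[0,0,0]], hand=[-1,-1,-1,-1,-1,-1,-1])

```text
clock: 39.25
position: [0.4561, -0.3294, 0.132]
ee_rot: [-0.002, 0.996, 0.091, -0.001]
contact_force: [0.1, -0.0, -3.3]
width: 0.0292
gripper_force: 60.4
```

```bash
python3 - <<'E'
from h import *
c=cam('wrist');keep(c,'w16')
# window relative TCP in jig frame at level: +.088 fwd, +.017 up ; d=.08
d=.08*np.sqrt(.5)
for n,y in(('long',-.07),('mid',0),('short',.07)): print(n,J(-d-.088,y,.052+d-.017).round(4))
go(J(-d-.088,-.07,.14),8.98,n=6)
E
```

```text
long [ 0.4896 -0.0669  0.0916]
mid [0.4787 0.0023 0.0916]
short [0.4678 0.0714 0.0916]
t 39.3 pos [ 0.4563 -0.3296  0.1322] xdir 10.47 tilt [-0.0025  0.0025 -1.    ] rows 6
[0.045, -0.14, -0.004] [-0.0, 0.0, 0.004]
[0.044, -0.14, -0.004] [-0.0, 0.0, 0.004]
[0.043, -0.141, -0.004] [-0.0, 0.0, 0.004]
[0.043, -0.141, -0.004] [-0.0, 0.0, 0.004]
[0.042, -0.141, -0.004] [-0.0, 0.0, 0.004]
[0.042, -0.141, -0.004] [-0.0, 0.0, 0.004]
```

View pics/w16.png

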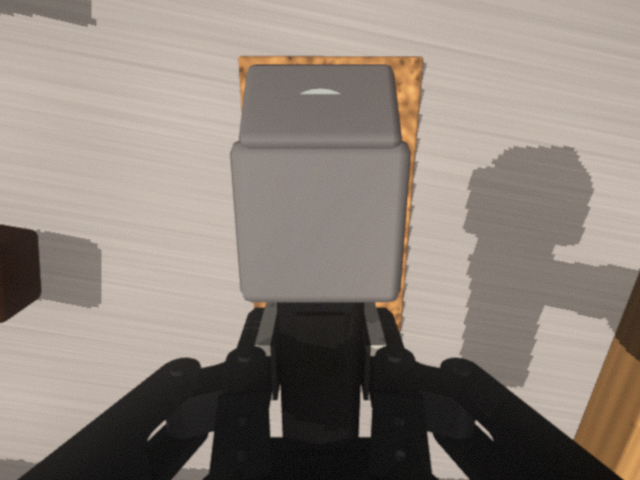

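```bash
python3 - <<'E'
from h import *
im=get_image('wrist');T=np.array(im['tool_from_camera']);c=load('w16')
# cast rays onto tool-frame plane: head top at wand z=44 -> tool z = -(.044+.004-.0088)=-.0392
for u,v in [(240,298),(402,298),(233,142),(409,142),(320,92)]:
    d=T[:3,:3]@np.array([(u-c['cx'])/c['f'],(v-c['cy'])/c['f'],1]);o=T[:3,3]
    for z in(-.0392,): print(u,v,(o+d*(z-o[2])/d[2]).round(4))
E
```

```text
240 298 [ 0.028  -0.0251 -0.0392]
402 298 [ 0.028   0.0246 -0.0392]
233 142 [ 0.0748 -0.0237 -0.0392]
409 142 [ 0.0748  0.0233 -0.0392]
320 92 [ 0.0873 -0.0005 -0.0392]
```

The wand is held straight, with the head back edge at (320,298). Carry it to the long blank.

apply_moves(xyz=[[0.045,-0.14,-0.004],[0.044,-0.14,-0.004],[0.043,-0.141,-0.004],[0.043,-0.141,-0.004],[0.042,-0.141,-0.004],[0.042,-0.141,-0.004],[0,0,0],[0,0,0]], rot=[[0,0,0.004],[0,0,0.004],[0,0,0.004],[0,0,0.004],[0,0,0.004],[0,0,0.004],[0,0,0],[0,0,0]], hand=[-1,-1,-1,-1,-1,-1,-1,-1])

```text
clock: 40.35
position: [0.4902, -0.0677, 0.1409]
ee_rot: [0.0, 0.997, 0.079, -0.0]
contact_force: [0.8, -0.2, -2.6]
width: 0.029
gripper_force: 60.6
```

```bash
python3 - <<'E'
from h import *
for n in('scene','side'):
    c=cam(n);keep(c,n+'3')
    s=status.get_state()
    p=np.array(s['position']);Rt=q2R(s['ee_rot'])
    W=lambda x,y,z: p+Rt@np.array([x-.012,y,-(z+.004-.0088)])
    print(n,{k:proj(c,W(*v)).round(1)[0].tolist() for k,v in dict(back_top=(-.095,0,.036),back_bot=(-.095,0,0),headtopfront=(.09,0,.044),headbotfront=(.09,0,0)).items()})
    u=proj(c,W(0,0,.02))[0].astype(int)
    y0,x0=max(u[1]-75,0),max(u[0]-75,0);cr=cv2.resize(c['px'][y0:y0+150,x0:x0+150,::-1],None,fx=2.6,fy=2.6);print(x0,y0)
    globals()[n]=cr
cv2.imwrite('pics/pair.png',np.hstack([scene,side]))
go(J(-.0566-.088,-.07,.0916),8.98)
E
```

```text
scene {'back_top': [308.0, 137.9], 'back_bot': [308.2, 146.5], 'headtopfront': [269.1, 187.2], 'headbotfront': [270.4, 197.0]}
213 92
side {'back_top': [313.7, 253.1], 'back_bot': [314.2, 267.9], 'headtopfront': [374.6, 208.0], 'headbotfront': [373.5, 225.3]}
271 161
t 40.45 pos [ 0.4902 -0.0685  0.141 ] xdir 8.98 tilt [-4.e-04 -3.e-04 -1.e+00] rows 1
[-0.001, -0.006, 0.165] [0.0, 0.0, -0.0]
```

View pics/pair.png

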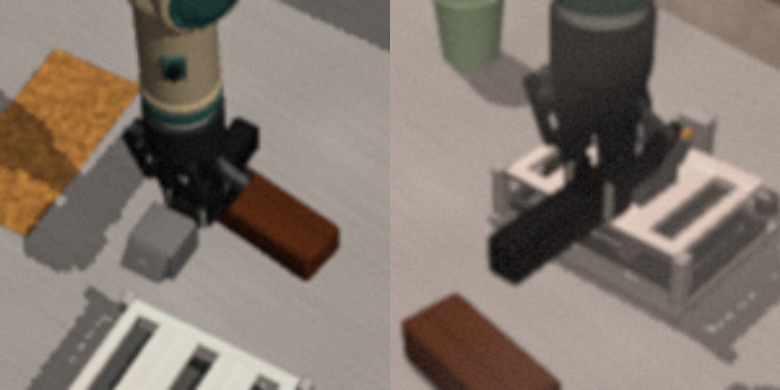

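Side crop: the handle's rear end is at (315,252–268), matching the level prediction, so the wand has no pitch. Descend and hold on the long blank.

apply_moves(xyz=[[-0.001,-0.006,0.08],[0,0,0.06],[0,0,0.025],[0,0,0],[0,0,0],[0,0,0],[0,0,0],[0,0,0]], rot=[[0,0,0],[0,0,0],[0,0,0],[0,0,0],[0,0,0],[0,0,0],[0,0,0],[0,0,0]], hand=[-1,-1,-1,-1,-1,-1,-1,-1])

```text
clock: 41.45
position: [0.4898, -0.0658, 0.092]
ee_rot: [0.0, 0.997, 0.079, 0.0]
contact_force: [-0.1, -0.3, -2.7]
width: 0.0291
gripper_force: 60.5
```

```bash
cat >> h.py <<'E'
def aim(y,x=0):
    s=status.get_state();p=np.array(s['position']);Rt=q2R(s['ee_rot'])
    w=p+Rt@np.array([.088,0,-.0172]);b=Rt@np.array([1,0,1])/np.sqrt(2)
    t=J(x,y,.052)-w;al=t@b;print(s['clock'],'along',al.round(4),'miss',(t-al*b).round(4),'F',s['contact_force'].round(1))
E
python3 - <<'E'
from h import *
aim(-.07)
go(J(-.0566-.088,-.07,.0916),8.98)
E
```

```text
41.45 along 0.0802 miss [-0.0004 -0.0012 -0.0005] F [-0.1 -0.3 -2.7]
t 41.45 pos [ 0.4898 -0.0658  0.092 ] xdir 9.03 tilt [ 4.e-04 -0.e+00 -1.e+00] rows 1
[-0.001, 0.003, 0.001] [0.0, -0.0, 0.001]
```

apply_moves(xyz=[[0,0,0],[0,0,0],[0,0,0],[0,0,0],[0,0,0],[0,0,0],[0,0,0],[0,0,0]], rot=[[0,0,0],[0,0,0],[0,0,0],[0,0,0],[0,0,0],[0,0,0],[0,0,0],[0,0,0]], hand=[-1,-1,-1,-1,-1,-1,-1,-1])

```text
clock: 42.45
position: [0.4897, -0.0658, 0.0918]
ee_rot: [-0.0, 0.997, 0.079, 0.0]
contact_force: [0.7, -0.4, -2.6]
width: 0.0292
gripper_force: 60.5
```

apply_moves(xyz=[[0,0,0],[0,0,0],[0,0,0],[0,0,0],[0,0,0],[0,0,0],[0,0,0],[0,0,0]], rot=[[0,0,0],[0,0,0],[0,0,0],[0,0,0],[0,0,0],[0,0,0],[0,0,0],[0,0,0]], hand=[-1,-1,-1,-1,-1,-1,-1,-1])

```text
clock: 43.45
position: [0.4897, -0.0659, 0.0918]
ee_rot: [-0.0, 0.997, 0.079, 0.0]
contact_force: [0.2, 0.2, -3.1]
width: 0.0294
gripper_force: 60.5
```

apply_moves(xyz=[[0,0,0],[0,0,0],[0,0,0],[0,0,0],[0,0,0],[0,0,0],[0,0,0],[0,0,0]], rot=[[0,0,0],[0,0,0],[0,0,0],[0,0,0],[0,0,0],[0,0,0],[0,0,0],[0,0,0]], hand=[-1,-1,-1,-1,-1,-1,-1,-1])

```text
clock: 44.45
position: [0.4897, -0.0659, 0.0918]
ee_rot: [-0.0, 0.997, 0.079, 0.0]
contact_force: [-0.2, -0.3, -2.3]
width: 0.0295
gripper_force: 60.5
```

apply_moves(xyz=[[0,0,0],[0,0,0],[0,0,0],[0,0,0],[0,0,0],[0,0,0],[0,0,0],[0,0,0]], rot=[[0,0,0],[0,0,0],[0,0,0],[0,0,0],[0,0,0],[0,0,0],[0,0,0],[0,0,0]], hand=[-1,-1,-1,-1,-1,-1,-1,-1])

```text
clock: 45.45
position: [0.4897, -0.0659, 0.0918]
ee_rot: [-0.0, 0.997, 0.079, 0.0]
contact_force: [0.6, -0.0, -2.4]
width: 0.0291
gripper_force: 60.5
```

```bash
python3 - <<'E'
from h import *
aim(-.07)
c=cam('scene');keep(c,'scene4')
go(J(-.0566-.088,0,.0916),8.98,n=4)
E
```

```text
45.45 along 0.0801 miss [-0.0002 -0.0011 -0.0004] F [ 0.6 -0.  -2.4]
t 45.5 pos [ 0.4897 -0.0659  0.0918] xdir 9.03 tilt [ 1.e-04  1.e-04 -1.e+00] rows 4
[-0.0, -0.058, 0.0] [-0.0, -0.0, 0.0]
[-0.0, -0.058, 0.0] [-0.0, -0.0, 0.0]
[-0.0, -0.058, 0.0] [-0.0, -0.0, 0.0]
[-0.0, -0.058, 0.0] [-0.0, -0.0, 0.0]
```

apply_moves(xyz=[[0,-0.05,0],[0,-0.06,0],[0,-0.06,0],[0,-0.05,0],[0,-0.01,0],[0,0,0],[0,0,0],[0,0,0]], rot=[[0,0,0],[0,0,0],[0,0,0],[0,0,0],[0,0,0],[0,0,0],[0,0,0],[0,0,0]], hand=[-1,-1,-1,-1,-1,-1,-1,-1])

```text
clock: 46.5
position: [0.4791, 0.0018, 0.0918]
ee_rot: [0.0, 0.997, 0.078, 0.0]
contact_force: [1.0, -0.1, -2.5]
width: 0.0295
gripper_force: 60.5
```

```bash
python3 - <<'E'
from h import *
aim(0)
E
```

```text
46.5 along 0.0801 miss [-0.0004  0.0005 -0.0004] F [ 1.  -0.1 -2.5]
```

apply_moves(xyz=[[0,0,0],[0,0,0],[0,0,0],[0,0,0],[0,0,0],[0,0,0],[0,0,0],[0,0,0]], rot=[[0,0,0],[0,0,0],[0,0,0],[0,0,0],[0,0,0],[0,0,0],[0,0,0],[0,0,0]], hand=[-1,-1,-1,-1,-1,-1,-1,-1])

```text
clock: 47.5
position: [0.4789, 0.0023, 0.0918]
ee_rot: [-0.0, 0.997, 0.079, 0.0]
contact_force: [0.1, -0.1, -3.0]
width: 0.0294
gripper_force: 60.5
```

apply_moves(xyz=[[0,0,0],[0,0,0],[0,0,0],[0,0,0],[0,0,0],[0,0,0],[0,0,0],[0,0,0]], rot=[[0,0,0],[0,0,0],[0,0,0],[0,0,0],[0,0,0],[0,0,0],[0,0,0],[0,0,0]], hand=[-1,-1,-1,-1,-1,-1,-1,-1])

```text
clock: 48.5
position: [0.4789, 0.0023, 0.0918]
ee_rot: [-0.0, 0.997, 0.079, 0.0]
contact_force: [0.1, 0.0, -2.4]
width: 0.0289
gripper_force: 60.5
```

apply_moves(xyz=[[0,0,0],[0,0,0],[0,0,0],[0,0,0],[0,0,0],[0,0,0],[0,0,0],[0,0,0]], rot=[[0,0,0],[0,0,0],[0,0,0],[0,0,0],[0,0,0],[0,0,0],[0,0,0],[0,0,0]], hand=[-1,-1,-1,-1,-1,-1,-1,-1])

```text
clock: 49.5
position: [0.4789, 0.0023, 0.0918]
ee_rot: [-0.0, 0.997, 0.079, 0.0]
contact_force: [-0.4, 0.1, -2.8]
width: 0.0293
gripper_force: 60.5
```

apply_moves(xyz=[[0,0,0],[0,0,0],[0,0,0],[0,0,0],[0,0,0],[0,0,0],[0,0,0],[0,0,0]], rot=[[0,0,0],[0,0,0],[0,0,0],[0,0,0],[0,0,0],[0,0,0],[0,0,0],[0,0,0]], hand=[-1,-1,-1,-1,-1,-1,-1,-1])

```text
clock: 50.5
position: [0.4789, 0.0023, 0.0918]
ee_rot: [-0.0, 0.997, 0.079, 0.0]
contact_force: [-0.1, -0.5, -2.7]
width: 0.0295
gripper_force: 60.5
```

```bash
python3 - <<'E'
from h import *
aim(0)
go(J(-.0566-.088,0.07,.0916),8.98,n=4)
E
```

```text
50.5 along 0.0802 miss [-0.0003 -0.0002 -0.0003] F [-0.1 -0.5 -2.7]
t 50.5 pos [0.4789 0.0023 0.0918] xdir 9.03 tilt [ 0.e+00  1.e-04 -1.e+00] rows 4
[-0.0, -0.058, 0.0] [-0.0, -0.0, 0.0]
[-0.0, -0.058, 0.0] [-0.0, -0.0, 0.0]
[-0.0, -0.058, 0.0] [-0.0, -0.0, 0.0]
[-0.0, -0.058, 0.0] [-0.0, -0.0, 0.0]
```

apply_moves(xyz=[[0,-0.05,0],[0,-0.06,0],[0,-0.06,0],[0,-0.05,0],[0,-0.012,0],[0,0,0],[0,0,0],[0,0,0]], rot=[[0,0,0],[0,0,0],[0,0,0],[0,0,0],[0,0,0],[0,0,0],[0,0,0],[0,0,0]], hand=[-1,-1,-1,-1,-1,-1,-1,-1])

```text
clock: 51.5
position: [0.4681, 0.0706, 0.0918]
ee_rot: [0.0, 0.997, 0.078, 0.0]
contact_force: [-0.1, -0.3, -2.0]
width: 0.0289
gripper_force: 60.6
```

apply_moves(xyz=[[0,0,0],[0,0,0],[0,0,0],[0,0,0],[0,0,0],[0,0,0],[0,0,0],[0,0,0]], rot=[[0,0,0],[0,0,0],[0,0,0],[0,0,0],[0,0,0],[0,0,0],[0,0,0],[0,0,0]], hand=[-1,-1,-1,-1,-1,-1,-1,-1])

```text
clock: 52.5
position: [0.468, 0.071, 0.0918]
ee_rot: [-0.0, 0.997, 0.079, 0.0]
contact_force: [-0.8, 0.3, -3.0]
width: 0.029
gripper_force: 60.6
```

apply_moves(xyz=[[0,0,0],[0,0,0],[0,0,0],[0,0,0],[0,0,0],[0,0,0],[0,0,0],[0,0,0]], rot=[[0,0,0],[0,0,0],[0,0,0],[0,0,0],[0,0,0],[0,0,0],[0,0,0],[0,0,0]], hand=[-1,-1,-1,-1,-1,-1,-1,-1])

```text
clock: 53.5
position: [0.468, 0.071, 0.0918]
ee_rot: [-0.0, 0.997, 0.079, 0.0]
contact_force: [0.6, 0.6, -2.4]
width: 0.0293
gripper_force: 60.6
```

apply_moves(xyz=[[0,0,0],[0,0,0],[0,0,0],[0,0,0],[0,0,0],[0,0,0],[0,0,0],[0,0,0]], rot=[[0,0,0],[0,0,0],[0,0,0],[0,0,0],[0,0,0],[0,0,0],[0,0,0],[0,0,0]], hand=[-1,-1,-1,-1,-1,-1,-1,-1])

```text
clock: 54.5
position: [0.468, 0.071, 0.0918]
ee_rot: [-0.0, 0.997, 0.079, 0.0]
contact_force: [0.4, -0.2, -2.0]
width: 0.0295
gripper_force: 60.6
```

apply_moves(xyz=[[0,0,0],[0,0,0],[0,0,0],[0,0,0],[0,0,0],[0,0,0],[0,0,0],[0,0,0]], rot=[[0,0,0],[0,0,0],[0,0,0],[0,0,0],[0,0,0],[0,0,0],[0,0,0],[0,0,0]], hand=[-1,-1,-1,-1,-1,-1,-1,-1])

```text
clock: 55.5
position: [0.468, 0.071, 0.0918]
ee_rot: [-0.0, 0.997, 0.079, 0.0]
contact_force: [0.3, -0.4, -1.4]
width: 0.0291
gripper_force: 60.6
```

```bash
python3 - <<'E'
from h import *
aim(.07)
go((.4578,-.3307,.14),10.4,n=8)
E
```

```text
55.5 along 0.0802 miss [-0.0003  0.0002 -0.0003] F [ 0.3 -0.4 -1.4]
t 55.5 pos [0.468  0.071  0.0918] xdir 9.03 tilt [ 0.e+00  1.e-04 -1.e+00] rows 8
[-0.03, 0.165, -0.02] [-0.0, -0.0, -0.003]
[-0.031, 0.165, -0.02] [-0.0, -0.0, -0.003]
[-0.031, 0.164, -0.02] [-0.0, -0.0, -0.003]
[-0.032, 0.164, -0.02] [-0.0, -0.0, -0.003]
[-0.032, 0.164, -0.02] [-0.0, -0.0, -0.003]
[-0.033, 0.164, -0.02] [-0.0, -0.0, -0.003]
[-0.033, 0.164, -0.02] [-0.0, -0.0, -0.003]
[-0.034, 0.164, -0.02] [-0.0, -0.0, -0.003]
```

Return to the mat, lifting first.

apply_moves(xyz=[[0,0,-0.1],[0,0,-0.06],[-0.03,0.1,0],[-0.036,0.18,0],[-0.036,0.18,0],[-0.036,0.18,0],[-0.036,0.18,0],[-0.036,0.18,0]], rot=[[0,0,0],[0,0,0],[0,0,-0.005],[0,0,-0.005],[0,0,-0.005],[0,0,-0.005],[0,0,-0.003],[0,0,0]], hand=[-1,-1,-1,-1,-1,-1,-1,-1])

```text
clock: 56.5
position: [0.4568, -0.2371, 0.1398]
ee_rot: [-0.0, 0.996, 0.091, 0.0]
contact_force: [0.6, -0.1, -2.7]
width: 0.0292
gripper_force: 60.6
```

apply_moves(xyz=[[-0.036,0.18,0],[-0.015,0.13,0],[0,0,0],[0,0,0],[0,0,0],[0,0,0]], rot=[[0,0,0],[0,0,0],[0,0,0],[0,0,0],[0,0,0],[0,0,0]], hand=[-1,-1,-1,-1,-1,-1])

```text
clock: 57.25
position: [0.4589, -0.3284, 0.1399]
ee_rot: [-0.0, 0.996, 0.091, 0.0]
contact_force: [0.0, -0.0, -3.7]
width: 0.0293
gripper_force: 60.6
```

```bash
python3 - <<'E'
from h import *
go((.4578,-.3307,.04),10.4)
E
```

```text
t 57.25 pos [ 0.4589 -0.3284  0.1399] xdir 10.48 tilt [ 0.e+00  3.e-04 -1.e+00] rows 2
[-0.002, 0.003, 0.167] [-0.0, -0.0, 0.001]
[-0.002, 0.003, 0.167] [-0.0, -0.0, 0.001]
```

apply_moves(xyz=[[-0.003,0.006,0.13],[0,0,0.13],[0,0,0.1],[0,0,0.045],[0,0,0.02],[0,0,0.01],[0,0,0],[0,0,0]], rot=[[0,0,0],[0,0,0],[0,0,0],[0,0,0],[0,0,0],[0,0,0],[0,0,0],[0,0,0]], hand=[-1,-1,-1,-1,-1,-1,-1,-1])

```text
clock: 58.25
position: [0.4587, -0.3319, 0.0101]
ee_rot: [0.001, 0.996, 0.091, 0.001]
contact_force: [0.0, 0.5, -1.3]
width: 0.0293
gripper_force: 60.7
```

apply_moves(xyz=[[0,0,0],[0,0,0],[0,0,0],[0,0,0],[0,0,-0.06],[0,0,-0.15],[0,0,-0.19],[0,0,-0.19]], rot=[[0,0,0],[0,0,0],[0,0,0],[0,0,0],[0,0,0],[0,0,0],[0,0,0],[0,0,0]], hand=[-1,0.6,0.6,0.6,0.6,0.6,0.6,0.6])

```text
clock: 59.25
position: [0.458, -0.3313, 0.1879]
ee_rot: [-0.0, 0.996, 0.091, -0.0]
contact_force: [0.3, -0.1, -0.1]
width: 0.0681
gripper_force: 0.0
```

apply_moves(xyz=[[0,0,-0.19],[0,0,-0.1],[0,0,0],[0,0,0],[0,0,0]], rot=[[0,0,0],[0,0,0],[0,0,0],[0,0,0],[0,0,0]], hand=[0.6,0.6,0.6,0.6,0.6])

```text
clock: 59.88
position: [0.4575, -0.3308, 0.2713]
ee_rot: [-0.001, 0.996, 0.091, -0.001]
contact_force: [-0.7, -0.9, -0.5]
width: 0.0679
gripper_force: 0.0
```

```bash
python3 - <<'E'
from h import *
c=cam('wrist');keep(c,'w17')
g=c['px'].max(2).astype(int)
k=((g<50)).astype(np.uint8);k=cv2.morphologyEx(k,cv2.MORPH_OPEN,np.ones((5,5)))
for q in cv2.findContours(k,0,1)[0]:
    if cv2.contourArea(q)>800:
        P=plane(c,q[:,0],.04)[:,:2]*1000;print(cv2.contourArea(q),cv2.boundingRect(q),cv2.minAreaRect(P.astype(np.float32)))
a=load('scene0');b=cam('scene');keep(b,'scene5')
d=np.abs(a['px'].astype(int)-b['px'].astype(int)).max(2)
for n,(u,v) in dict(cup=(376,353),block=(318,176),scoop=(167,222)).items(): print(n,(d[v-25:v+25,u-25:u+25]>40).mean())
cv2.imwrite('pics/fin.png',np.hstack([cv2.resize(b['px'][100:400,100:500,::-1],(400,300)),cv2.resize(c['px'][:,:,::-1],(400,300))]))
E
```

```text
46684.5 (0, 305, 640, 175) ((200.81922912597656, -373.3547058105469), (262.57061767578125, 852.3215942382812), 10.606985092163086)
1692.5 (0, 171, 124, 74) ((391.6499328613281, -76.32737731933594), (120.80616760253906, 59.56191635131836), 89.5843505859375)
3040.0 (308, 166, 29, 121) ((418.0666809082031, -338.63775634765625), (130.07601928710938, 27.747591018676758), 10.39013671875)
cup 0.0
block 0.0616
scoop 0.0
```

View pics/fin.png

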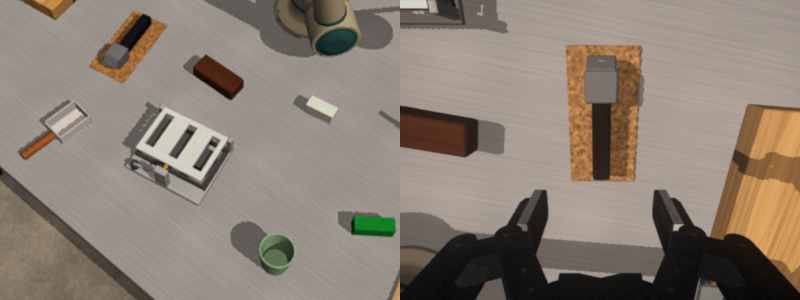

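The cover is shut (185,145), the wand lies flat on the mat (130,40), and the bystanders have not moved.

```bash
python3 -c "
from rig import job
print(job.sign_off())"
```

```text
the job is handed in; nothing more can be done
None
```

The job is handed in: all three blanks are in the jig under the latched cover, each was scanned for over 4 s from longest to shortest at 80 mm, and the scanner is back flat on its mat. Cup, block and scoop did not visibly move, but sign-off returned no verdict.

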